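Make up a jar to balance load on a spring scale, stow the spare weights

ROBOT

A 6-joint arm with a two-finger parallel gripper is mounted at the origin on the work surface. World frame = base frame: x ahead of the robot, y to its left, z up, the work surface at z = 0. Lengths are in m, angles in degrees, forces in N, time in s.
With the tool pointing down it reaches from about 0.4 to 0.825 m from the base axis. Payload 7 kg.
Tool frame: the origin (TCP) lies midway between the tips of the shut fingers; the grasp point (between the pads) lies 19 mm behind it (r.grip_depth is the distance from the TCP to the grasp point, in m); z points along the fingers, y is the line along which they close (so a half turn about z gives the same grasp; the last joint's range is limited). The gripper opens to 88 mm and grips with 3 to 60 N. Pads are 19 mm wide; open, the fingers measure 130 mm over their backs; the gripper's body (78 mm by 193 mm) begins 47 mm behind the grasp point.
Start: joints at [-50.357, 20.546, 0.682, 0, -70.136, -16.507], TCP at [0.265, -0.621, 0.227] pointing down, gripper open.
Joint ranges: [-176.03, 176.03], [-82.01, 121.73], [-58.28, 71.71], [-173.87, 95.51], [-174.79, -0.11], [-173.66, 173.66]. Speed limits (degrees/s): [136.94, 136.94, 172.46, 180, 180, 180].

INTERFACE

Orientations are given as [roll, pitch, yaw] about the fixed x, y, z axes, in that order (R = Rz(yaw) Ry(pitch) Rx(roll)).
In Python, from plant import r, capture, close_job, search_frame, outline_of gives the robot as it stands.
- The arm moves only by the shell command python3 -m creep 'ROWS' [FORCE]. ROWS is JSON, a list of rows, each a list of 7 numbers: the finger opening in mm, from 0 to 87.6, then the shift along the world's x, y, z in units of 25 mm (1.0 is 25 mm), then the turn, a rotation vector about the world's x, y, z in degrees. In form: [[hand, x, y, z, ax, ay, az], ...]. A call has 1 to 8 rows; each row shifts and turns the commanded pose from where the row before left it; what a row does not reach is not made up. A row lasts 1/12 s, in which the tool goes at most 41.7 mm and 7.16 degrees, less where a joint would pass 70% of its speed; a pose out of reach is approached as far as the arm can. A call is refused whole if a number of a shift passes 1 or a number of a turn 7.16, either way. A call with a gripper value outside its range is refused whole. The fingers move at their own pace and stop on an object; FORCE is the grip in N (left out, the last holds). Time passes only in rows, so rows that do not move let the fingers close. It gives the time, the measured TCP pose, the force, the opening and the grip force at its end, in the units of the state.
- r.get_state(): the state, without advancing time (a new reading comes with each control period).
- capture(name): name is "scene" or "top"; returns a dict with "frame" (420x560x3 uint8, red, green, blue), "K" (3x3 intrinsics, pixels), "k1" (the pictures are not rectified: a ray, as slopes to the right and down, at radius r is drawn at 1 + k1 r^2 times it, then the intrinsics apply), "origin" and "rotation" of the camera in the world. Camera axes: x right, y down, z forward; pixel columns grow to the right and rows downward; lengths in m; the calibration is good to about 2 mm. A picture is of the moment at which its call begins. There is no depth.
- close_job(): hands the job in; it is judged then, once.
Trained networks look in a picture, given as the dict that the camera call returned (one of the last four; its "shot" number tells which), for a name from the list of things; names that differ only in an ending like _2 or _b are one class to them, and where a whole thing is asked for, a point or a joint stands for the part that bears it (a point fixed in the world has none). Each returns a list of dicts, best first, with "conf" (0 to 1); they miss things now and then, are a little off and sometimes report something else, mostly with a low value. They report only what shows in the picture. A call takes as long as a camera call. They do not tell look-alikes from the thing itself.
- search_frame(picture, target): "bbox" ([left, top, right, bottom] in pixels, round what is visible of it).
- outline_of(picture, target): "region" (420x560 bool, what is visible of it) and "bbox" ([left, top, right, bottom] in pixels, round what is visible of it).
The state is a dict: "time_s": time; "joints": joint angles; "qd": joint speeds; "joint_torque": joint torques, N m; "tcp_pos": TCP position; "eef_rot": TCP orientation; "contact_force": force on the tool from outside, world axes, zero at the start; "moment": the same for the moment, N m; "gripper_width": finger opening in m; "gripper_force": force on a finger pad.
Only numpy, scipy, OpenCV 4.12 (cv2) and the standard library are available. Lean on these libraries where they do the work, as an engineer would, in place of code of your own. Each camera call takes 0.05 s, during which the arm holds its last target. There are 200 camera calls.

TASK

Make up the amber jar on the spring scale to the centrifuge's balance load: lay metal weight blocks on the pan with it until the red pointer comes to rest inside the green band, leaving the jar standing upright on the pan. Put every block that is not needed away in the open drawer, then push the drawer fully home. Do not disturb the bottles and the vial rack standing around.

Things in the scene. Friction and masses are not known exactly. Their poses are not given: they have to be found in the camera images.
- scale: Ivory spring check scale standing on the bench, fixed: base 200 (x) x 240 (y) x 36 mm high under the pan, with a white index board (44 wide, 6 thick, top at 150 mm) 120 mm beyond the middle on its +x side. The board has black marks and one 12 mm high green band. Origin: on the bench under the middle of the pan; z up. It may stand to the left or the right.
- pan (a joint): How far the spring pan has sunk, m: 0 = top stop, 0.080 = bottom stop. It sinks 1 mm for every 15 g laid on it (linear spring, 147 N/m; it settles within a second) and reads 0.050 with 960 g on it in all, jar included. The pan carries the red pointer: the pointer lies in the middle of the green band at 0.050 and wholly or almost wholly inside it from 0.044 to 0.056.
- pan_floor (a point): Middle of the aluminium pan's flat inner floor (moves with the pan, axes as the scale's); 125 mm above the bench with the pan at its top stop, 75 mm at mid-band. The floor inside is 190 (x) x 230 (y) mm, with a 9 mm high, 5 mm thick rim all round. Every place on the pan weighs the same.
- jar: Amber jar with white cap, 68 mm diameter, 75 mm high, standing on the half of the pan nearer the index board. Its content varies: 300 to 560 g. Origin at the middle of its underside, z up.
- unit: Ivory one-drawer unit standing on the bench, fixed: its front opening faces -x of its own frame. Housing 190 deep (x = +75 to +265 mm in its frame), 235 wide (y), top at 96 mm. Origin: on the bench under the middle of the drawer when it is pulled fully out; z up. It may stand to the left or the right.
- drawer (a joint): How far the drawer is pulled out, m: 0 = home against its stop, 0.150 = fully out. It slides along the unit's x axis with about 1.5 N of friction and stays where it is left.
- drawer_floor (a point): Middle of the drawer's inner floor (moves with the drawer, axes as the unit's), 19 mm above the bench. Inside, the drawer is 140 (x) x 204 (y) mm and 53 mm deep (walls 5 mm thick); blocks may lie on one another up to 50 mm.
- drawer_handle (a point): Middle of the drawer's black bar handle: 100 mm long along the unit's y, 35 mm before the white front panel, 56 mm above the bench. Pushing it towards the unit's +x shuts the drawer. The panel is 228 wide and its top edge is 84 mm above the bench.
- brass1: Brass weight block with two black dots on top, 240 g, 30 (x) x 50 (y) x 20 (z) mm, edges rounded 2 mm. Origin at the middle of its underside. 2 to 4 of the brass blocks are there, on the bench at the start.
- brass2: Brass weight block with two black dots on top, 240 g, 30 (x) x 50 (y) x 20 (z) mm, edges rounded 2 mm. Origin at the middle of its underside. 2 to 4 of the brass blocks are there, on the bench at the start.
- brass3: Brass weight block with two black dots on top, 240 g, 30 (x) x 50 (y) x 20 (z) mm, edges rounded 2 mm. Origin at the middle of its underside. 2 to 4 of the brass blocks are there, on the bench at the start.
- brass4: Brass weight block with two black dots on top, 240 g, 30 (x) x 50 (y) x 20 (z) mm, edges rounded 2 mm. Origin at the middle of its underside. 2 to 4 of the brass blocks are there, on the bench at the start.
- steel1: Steel weight block with one black dot on top, 120 g, 28 (x) x 30 (y) x 17 (z) mm, edges rounded 2 mm. Origin at the middle of its underside. 4 or 5 of the steel blocks are there, on the bench at the start.
- steel2: Steel weight block with one black dot on top, 120 g, 28 (x) x 30 (y) x 17 (z) mm, edges rounded 2 mm. Origin at the middle of its underside. 4 or 5 of the steel blocks are there, on the bench at the start.
- steel3: Steel weight block with one black dot on top, 120 g, 28 (x) x 30 (y) x 17 (z) mm, edges rounded 2 mm. Origin at the middle of its underside. 4 or 5 of the steel blocks are there, on the bench at the start.
- steel4: Steel weight block with one black dot on top, 120 g, 28 (x) x 30 (y) x 17 (z) mm, edges rounded 2 mm. Origin at the middle of its underside. 4 or 5 of the steel blocks are there, on the bench at the start.
- steel5: Steel weight block with one black dot on top, 120 g, 28 (x) x 30 (y) x 17 (z) mm, edges rounded 2 mm. Origin at the middle of its underside. 4 or 5 of the steel blocks are there, on the bench at the start.
- reagent: Bystander: brown bottle with a red cap, 72 mm diameter, 160 mm high; origin at the middle of its underside.
- vial_rack: Bystander: ivory vial rack, 70 (x) x 130 (y) mm, 40 mm high with blue caps to 52 mm; origin at the middle of its underside.
- wash_bottle: Bystander: white plastic bottle with a blue cap, 64 mm diameter, 150 mm high; origin at the middle of its underside.
There are look-alikes about, which are no part of the job. Leave any pink or white look-alike of the brass1 alone.

How it is judged:
By the outcome, as a careful person would: the job done as asked, in the order asked, and still so for the second after the job is handed in, with the robot touching nothing.
Of brass1, brass2, brass3, brass4 only 2 to 4 are there at a start; the rules pass over those that are not, and their reading is None.
Of steel1, steel2, steel3, steel4, steel5 only 4 to 5 are there at a start; the rules pass over those that are not, and their reading is None.
At some moment in a run one of brass1, brass2, brass3, brass4, steel1, steel2, steel3, steel4, steel5 may be knocked a few centimetres aside while the robot is not near it.
Once in a run the grip may slacken for a moment while it holds something.
It also fails if it takes over 210 s, if anything falls off the work surface, if the arm or the gripper's body presses on something with over 40 N, if the wrist force passes 120 N, or if a joint passes its speed limit or range.

## Working session

There is one attempt and no reset: what is moved stays moved. The work goes in short steps, Python scripts to look and compute and a shell command to move; the robot and the scene stay as the last step left them, time stands still between calls to the robot, and variables do not carry over. Pictures are saved under pics/ and viewed, at most 14 in all, crops included, and the job is handed in when it is done.

```bash
ls; mkdir -p pics; cat > h.py <<'E'
import numpy as np, cv2
from plant import r, capture, close_job, search_frame, outline_of
def save(p,name,box=None,s=1):
    f=p["frame"][:,:,::-1]
    if box: f=f[box[1]:box[3],box[0]:box[2]]
    cv2.imwrite("pics/"+name,cv2.resize(f,None,fx=s,fy=s,interpolation=cv2.INTER_CUBIC))
def ray(p,u,v):
    K=p["K"];d=np.array([(u-K[0][2])/K[0][0],(v-K[1][2])/K[1][1]]);s=d.copy()
    for _ in range(20): s=d/(1+p["k1"]*(s@s))
    return np.array(p["origin"]),np.array(p["rotation"])@np.array([s[0],s[1],1])
def atz(p,u,v,z):
    o,d=ray(p,u,v); return o+d*(z-o[2])/d[2]
def tri(p,uv,q,uv2):
    o,d=ray(p,*uv);o2,e=ray(q,*uv2)
    d=d/np.linalg.norm(d);e=e/np.linalg.norm(e)
    t=np.linalg.lstsq(np.c_[d,-e],o2-o,rcond=None)[0]
    a,b=o+d*t[0],o2+e*t[1]; return (a+b)/2,np.linalg.norm(a-b)
def proj(p,X):
    c=np.array(p["rotation"]).T@(np.array(X)-np.array(p["origin"]));s=c[:2]/c[2];s=s*(1+p["k1"]*(s@s))
    K=p["K"];return np.array([K[0][0]*s[0]+K[0][2],K[1][1]*s[1]+K[1][2]])
E
python3 - <<'E'
from h import *
a=capture("scene");b=capture("top")
save(a,"s0.png",s=1.42);save(b,"t0.png",s=1.42)
for n,p in (("scene",a),("top",b)):
    print(n,np.round(p["origin"],3),np.round(p["rotation"],3).tolist(),p["K"][0][0],p["k1"])
    for t in ["scale","pan","jar","unit","drawer","drawer_handle","brass1","steel1","reagent","vial_rack","wash_bottle"]:
        print(t,[(round(d["conf"],2),np.round(d["bbox"]).astype(int).tolist()) for d in search_frame(p,t)])
print(r.get_state()["gripper_width"],r.grip_depth)
E
```

```text
pics
scene [0.886 0.53  0.812] [-133.431, -0.902, 155.356] 402.56529102719156 -0.1186204624414796
scale [(0.87, [212, 139, 314, 235]), (0.2, [337, 313, 462, 419])]
pan [(0.98, [213, 141, 313, 208])]
jar [(0.66, [235, 152, 258, 185]), (0.42, [302, 236, 317, 258])]
unit [(0.59, [246, 310, 464, 420]), (0.16, [271, 250, 286, 272])]
drawer [(0.81, [340, 309, 458, 419]), (0.75, [214, 142, 313, 211])]
drawer_handle [(0.71, [340, 312, 462, 420]), (0.3, [333, 234, 340, 240])]
brass1 [(0.76, [341, 244, 357, 265]), (0.74, [402, 270, 423, 289]), (0.73, [327, 193, 347, 209]), (0.72, [268, 250, 287, 273]), (0.72, [347, 213, 366, 226]), (0.57, [374, 237, 387, 259]), (0.52, [354, 264, 376, 286])]
steel1 [(0.66, [285, 271, 306, 284]), (0.63, [297, 292, 310, 307]), (0.46, [324, 280, 337, 293]), (0.45, [328, 231, 341, 240])]
reagent [(0.92, [226, 290, 259, 349]), (0.19, [339, 309, 461, 417])]
vial_rack [(0.63, [339, 308, 459, 419]), (0.6, [198, 243, 234, 302]), (0.41, [260, 101, 279, 145])]
wash_bottle [(0.66, [261, 102, 281, 146])]
top [ 0.406 -0.124  1.289] [-172.277, -0.704, -90.965] 420.3518986970364 -0.12965674540981625
scale [(0.85, [289, 166, 380, 253])]
pan []
jar [(0.59, [321, 182, 347, 205]), (0.53, [86, 195, 166, 264])]
unit [(0.88, [76, 136, 168, 260]), (0.58, [286, 173, 378, 252])]
drawer [(0.71, [86, 196, 166, 266])]
drawer_handle [(0.66, [82, 196, 166, 258])]
brass1 [(0.75, [291, 276, 305, 294]), (0.72, [226, 251, 242, 263]), (0.71, [244, 199, 263, 212]), (0.67, [223, 284, 238, 296]), (0.66, [259, 280, 279, 296]), (0.64, [181, 284, 200, 303]), (0.63, [205, 254, 220, 266])]
steel1 [(0.63, [224, 201, 234, 209]), (0.6, [253, 255, 264, 269]), (0.48, [206, 200, 218, 208])]
reagent [(0.56, [185, 134, 214, 166])]
vial_rack [(0.85, [238, 136, 282, 163])]
wash_bottle [(0.89, [411, 255, 443, 280]), (0.74, [226, 252, 241, 262]), (0.52, [87, 194, 168, 262])]
0.0875553205441096 0.0188
```

```bash
sed -i 's/^import numpy as np, cv2/import numpy as np, cv2\nfrom scipy.spatial.transform import Rotation\ndef RM(p): return Rotation.from_euler("xyz",p["rotation"],degrees=True).as_matrix()/; s/np.array(p\["rotation"\])/RM(p)/g' h.py
python3 - <<'E'
from h import *
a=capture("scene");b=capture("top")
save(a,"s1.png",(190,90,470,420),1.8);save(b,"t1.png",(70,120,450,310),2.1)
E
```

```text
(no output)
```

View pics/s1.png

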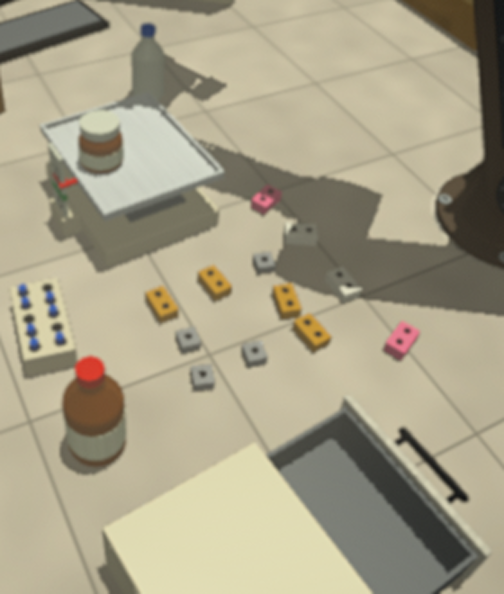

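View pics/t1.png

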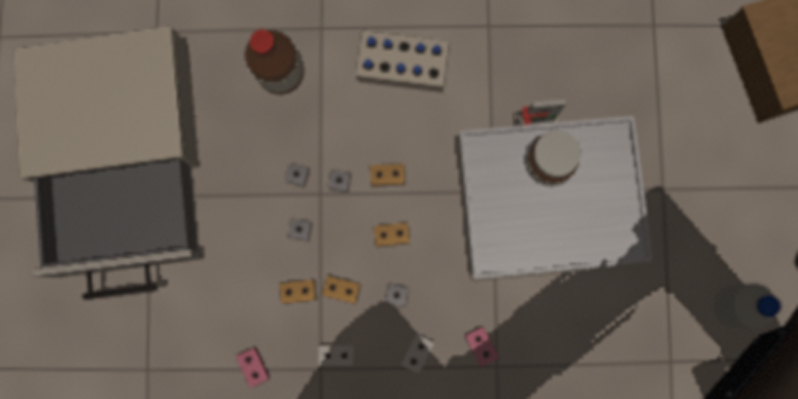

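The scene shows four brass blocks, four steel blocks, and two pink and two white look-alikes. The scale is on the right with the index board on its +x side, and the drawer unit is on the left, open towards the robot. In top-crop pixels:
- **Brass:** (388,174), (392,234), (297,291), (342,289)
- **Steel:** (298,174), (340,180), (300,230), (397,295)
- **Pink look-alikes:** (253,366), (480,345)
- **White look-alikes:** (335,354), (418,352)

Only the golden blocks with two dots and the grey blocks with one dot fit the description.

```bash
cat >> h.py <<'E'
def blobs(p,kind,lo=25):
    f=p["frame"];h=cv2.cvtColor(f,cv2.COLOR_RGB2HSV).astype(int);H,S,V=h[...,0],h[...,1],h[...,2]
    m={"brass":(H>12)&(H<26)&(S>110)&(V>70),"red":((H<6)|(H>172))&(S>150)&(V>60),"green":(H>40)&(H<85)&(S>70)&(V>30)}[kind]
    n,l,st,c=cv2.connectedComponentsWithStats(cv2.morphologyEx(m.astype(np.uint8),cv2.MORPH_CLOSE,np.ones((3,3))))
    out=[]
    for i in range(1,n):
        if st[i,4]>=lo:
            ys,xs=np.nonzero(l==i); out.append((c[i],st[i,4],np.c_[xs,ys]))
    return out
def foot(p,pts,z):
    P=np.array([atz(p,u,v,z)[:2] for u,v in pts]); (c,wh,an)=cv2.minAreaRect((P*1000).astype(np.float32))
    if wh[0]<wh[1]: an-=90   # an = direction of long side
    return np.round(c,0),np.round(wh,0),round((an+90)%180-90,0)
E
python3 - <<'E'
from h import *
a=capture("scene");b=capture("top")
for n,p in (("scene",a),("top",b)):
    print(n)
    for k in ("brass","red","green"):
        for c,ar,pts in blobs(p,k,6 if k!="brass" else 25):
            print(k,np.round(c,1),ar,*( foot(p,pts,.015) if k=="brass" else ()), np.round(atz(p,*c,.02),3) if k=="brass" else (pts.min(0),pts.max(0)))
    for t in ("steel1","brass1"):
      for d in outline_of(p,t):
        ys,xs=np.nonzero(d["region"]); 
        if len(xs)<10: continue
        c=(xs.mean(),ys.mean()); print(t,round(d["conf"],2),np.round(c,1),len(xs),np.round(atz(p,*c,.014),3),*foot(p,np.c_[xs,ys],.014))
E
python3 - <<'E'
from h import *
a=capture("scene");b=capture("top")
save(a,"s2.png",(195,130,335,260),5.5);save(a,"s3.png",(330,290,470,420),4)
E
```

```text
scene
brass [427.1   2.6] 80 [-1358. -1779.] [202.  95.] 50.0 [-1.349 -1.765  0.02 ]
brass [539.5  36.1] 506 [-1697. -1011.] [560. 212.] 34.0 [-1.675 -1.023  0.02 ]
brass [431.3  70.6] 2387 [-562. -888.] [955. 274.] 48.0 [-0.546 -0.813  0.02 ]
brass [520.5  98.6] 45 [-766. -446.] [180.  14.] 39.0 [-0.764 -0.446  0.02 ]
brass [531.6 101.9] 69 [-804. -409.] [101.  36.] 39.0 [-0.793 -0.405  0.02 ]
brass [156.4 135.6] 2826 [ 765. -775.] [230. 355.] -74.0 [ 0.771 -0.751  0.02 ]
brass [246.1 170.5] 103 [ 546. -439.] [42. 70.] -15.0 [ 0.55  -0.431  0.02 ]
brass [308.8 246.3] 205 [513. -70.] [35. 57.] -84.0 [ 0.515 -0.066  0.02 ]
brass [356.3 265.8] 463 [434.  34.] [120.  44.] 89.0 [0.436 0.041 0.02 ]
brass [279.6 258.1] 215 [600. -65.] [33. 58.] -88.0 [ 0.602 -0.061  0.02 ]
brass [241.7 315.7] 762 [748.  52.] [81. 71.] 71.0 [0.75  0.058 0.02 ]
red [227.  191.4] 21 (array([223, 190]), array([231, 193]))
red [239.5 295.3] 186 (array([232, 288]), array([247, 302]))
green [516.9  23.3] 35 (array([516,  17]), array([518,  29]))
steel1 0.72 [302.  298.8] 187 [0.603 0.069 0.014] [602.  68.] [42. 3
[... 1537 characters left out ...]
.49 [230.7 205.9] 81 [0.593 0.005 0.014] [593.   5.] [28. 25.] 89.0
brass1 0.75 [229.5 288.9] 185 [0.342 0.009 0.014] [341.   9.] [51. 30.] 89.0
brass1 0.67 [253.8 203.3] 159 [ 0.6   -0.066  0.014] [601. -67.] [49. 31.] 89.0
brass1 0.64 [268.  287.9] 167 [ 0.343 -0.106  0.014] [ 343. -107.] [30. 49.] -28.0
brass1 0.63 [189.9 294.3] 169 [0.327 0.129 0.014] [327. 129.] [47. 31.] 27.0
brass1 0.61 [255.7 230.8] 159 [ 0.515 -0.071  0.014] [515. -72.] [49. 31.] 90.0
brass1 0.53 [232.2 257.2] 160 [0.437 0.001 0.014] [437.   1.] [49. 30.] 71.0
brass1 0.53 [211.8 258. ] 168 [0.435 0.063 0.014] [435.  63.] [52. 30.] 90.0
brass1 0.51 [299.1 284.9] 140 [ 0.35  -0.2    0.014] [ 351. -200.] [47. 28.] 26.0
```

View pics/s2.png

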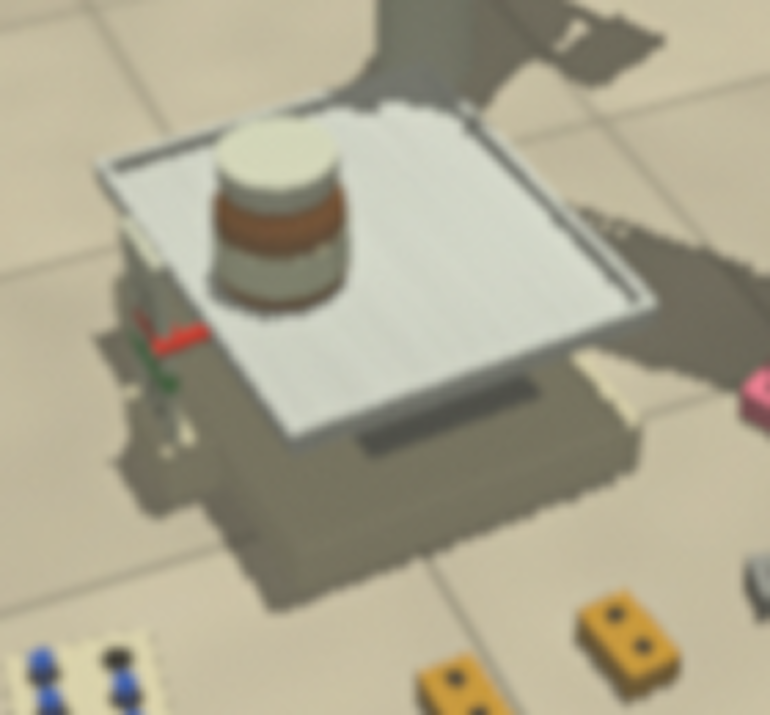

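Pan, jar and pointer are all clear in the crop. The pointer sits above the green band, at about scene px (227,191). Next I triangulate the pan corners, jar and drawer.

```bash
python3 - <<'E'
from h import *
a=capture("scene");b=capture("top")
S=lambda x,y:(x/5.5+195,y/5.5+130); T=lambda x,y:(x/2.1+70,y/2.1+120); S1=lambda x,y:(x/1.8+190,y/1.8+90)
for n,s,t in [("pan ++",S(292,433),T(458,133)),("pan -+",S(655,300),T(474,278)),("pan +-",S(98,166),T(634,117)),
 ("jar cap",S(278,150),T(557,152)),("handle +y",S1(464,496),T(85,296)),("handle -y",S1(402,434),T(165,288)),
 ("ptr",(227,191.4),(320.6,174.8)),("housing c -y",S1(256,446),T(185,156)),("panel -y",S1(348,401),T(200,256)),
 ("st1",S1(202,376),T(298,174)),("st2",S1(189,339),T(340,180)),("st3",S1(254,352),T(300,230)),("st4",S1(264,262),T(397,295)),
 ("br1",(279.6,257.5),(254,203)),("br2",(308.8,246.3),(256.1,231.3)),("br3",(348.9,255.5),(232.1,257.5)),("br4",(363.5,274.3),(211.4,258.4)),
 ("reag cap",S1(90,369),T(263,42)),("rack",S1(39,311),T(404,58)),("wash cap",S1(148,31),T(768,306))]:
    X,e=tri(a,s,b,t);print(n,np.round(X*1000,0),round(e*1000,1))
for d in outline_of(b,"scale")[:1]: pass
E
```

```text
pan ++ [ 641. -169.  114.] 0.0
pan -+ [ 444. -186.  114.] 1.6
pan +- [ 660. -412.  107.] 4.5
jar cap [ 600. -292.  180.] 3.8
handle +y [426. 361.  58.] 3.4
handle -y [434. 255.  37.] 13.7
ptr [ 666. -263.  106.] 1.4
housing c -y [618. 214.  83.] 8.2
panel -y [478. 198.  59.] 11.2
st1 [603.  65.   8.] 4.6
st2 [592.   3.   8.] 5.9
st3 [521.  61.  10.] 2.7
st4 [424. -79.   9.] 4.3
br1 [600. -66.  15.] 2.0
br2 [513. -72.  13.] 2.5
br3 [435.   1.  17.] 2.7
br4 [432.  66.  12.] 5.1
reag cap [760.  91. 153.] 2.7
rack [768. -95.  44.] 0.8
wash cap [ 397. -574.  139.] 2.9
```

View pics/s3.png

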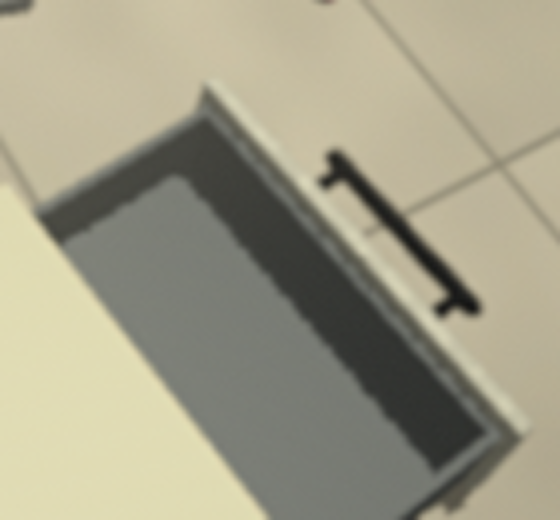

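```bash
python3 - <<'E'
from h import *
b=capture("top");a=capture("scene")
T=lambda x,y:(x/2.1+70,y/2.1+120); S3=lambda x,y:(x/4+330,y/4+290)
for n,t,z in [("pan-top +y",T(35,272),.084),("panel-top -y",T(200,256),.084),("hnd +y",T(85,296),.056),("hnd -y",T(165,288),.056),
 ("hous",T(15,48),.096),("hous",T(172,27),.096),("hous",T(188,158),.096),("hous",T(22,179),.096),("jar cap",T(557,152),.178)]:
    print("T",n,np.round(atz(b,*t,z)*1000))
for n,t,z in [("panel+y",S3(522,430),.084),("panel-y",S3(208,82),.084),("hnd -y",S3(335,157),.056),("hnd +y",S3(476,308),.056)]: print("S",n,np.round(atz(a,*t,z)*1000))
s=r.get_state();print({k:np.round(s[k],3).tolist() for k in ("time_s","tcp_pos","eef_rot","contact_force","gripper_width","joints")})
E
```

```text
T pan-top +y [461. 423.  84.]
T panel-top -y [481. 187.  84.]
T hnd +y [428. 360.  56.]
T hnd -y [438. 244.  56.]
T hous [781. 464.  96.]
T hous [805. 232.  96.]
T hous [616. 204.  96.]
T hous [590. 442.  96.]
T jar cap [ 602. -293.  178.]
S panel+y [461. 429.  84.]
S panel-y [487. 206.  84.]
S hnd -y [436. 263.  56.]
S hnd +y [423. 365.  56.]
{'time_s': 1.95, 'tcp_pos': [0.265, -0.621, 0.227], 'eef_rot': [179.998, 0.0, -156.863], 'contact_force': [-0.024, 0.363, -0.536], 'gripper_width': 0.088, 'joints': [-50.357, 20.545, 0.68, -0.001, -70.137, -16.507]}
```

```bash

python3 -m creep '[[80,0.4,0.9,0,0,0,-2.6],[80,0.4,0.9,0,0,0,-2.6],[80,0.4,0.9,0,0,0,-2.6],[80,0.4,0.9,0,0,0,-2.6],[80,0.4,0.9,0,0,0,-2.6],[80,0.4,0.9,0,0,0,-2.6],[80,0.4,0.9,0,0,0,-2.6],[80,0.4,0.9,0,0,0,-2.6]]' 30 &&
python3 -m creep '[[80,0.4,0.9,0,0,0,0],[80,0.4,0.9,0,0,0,0],[80,0.4,0.9,0,0,0,0],[80,0.4,0.9,0,0,0,0],[80,0.4,0.9,0,0,0,0],[80,0.4,0.9,0,0,0,0],[80,0.4,0.9,0,0,0,0],[80,0.4,0.9,0,0,0,0]]' &&
python3 -m creep '[[80,0.5,0.9,0,0,0,0],[80,0.5,0.9,0,0,0,0],[80,0.5,0.9,0,0,0,0],[80,0.5,0.9,0,0,0,0],[80,0.4,0.9,0,0,0,0],[80,0.4,0.9,-0.5,0,0,0],[80,0.4,0.9,-1,0,0,0],[80,0.36,0.9,-1,0,0,0]]' &&
python3 -m creep '[[80,0,0.4,-1,0,0,0],[80,0,0,-1,0,0,0],[80,0,0,-0.5,0,0,0],[80,0,0,0,0,0,0]]'
python3 - <<'E'
from h import *
a=capture("scene");b=capture("top")
save(a,"s4.png",(220,180,440,340),3.4)
E
```

```text
time_s: 2.62
tcp_pos: [0.3455, -0.4396, 0.2267]
eef_rot: [-180.0, 0.0, -177.8]
contact_force: [-0.2, -0.2, 1.0]
gripper_width: 0.08
gripper_force: 0.0
time_s: 3.28
tcp_pos: [0.4256, -0.2596, 0.2269]
eef_rot: [-180.0, 0.0, -177.7]
contact_force: [-0.0, 0.7, 0.6]
gripper_width: 0.0799
gripper_force: 0.0
time_s: 3.95
tcp_pos: [0.5154, -0.0794, 0.1645]
eef_rot: [180.0, 0.2, -177.7]
contact_force: [0.9, 0.1, -0.5]
gripper_width: 0.0798
gripper_force: 0.0
time_s: 4.28
tcp_pos: [0.5122, -0.0706, 0.0987]
eef_rot: [-180.0, -0.3, -177.6]
contact_force: [-1.2, 0.1, 0.5]
gripper_width: 0.0799
gripper_force: 0.0
```

View pics/s4.png

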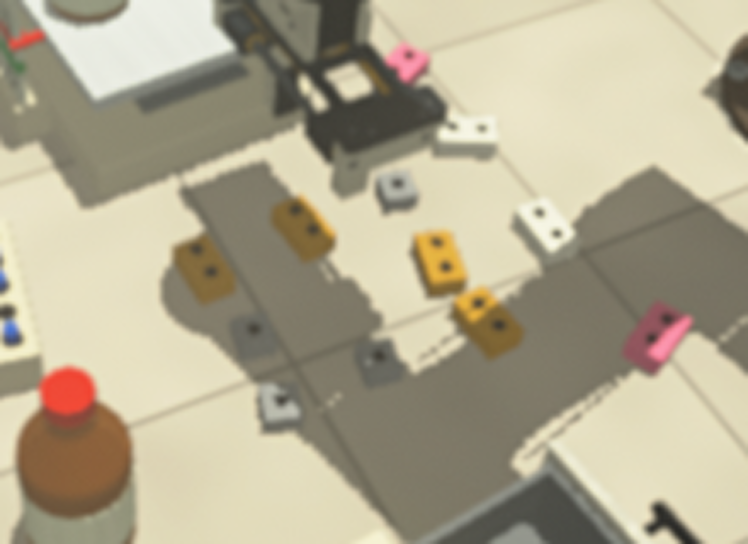

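The hand hovers over the brass block at crop (303,228) with golden sides and two dots, clear of its neighbours and of the pan. Now I descend, grip and lift.

```bash

python3 -m creep '[[76,0.05,0.05,-0.8,0,0,0],[76,0,0,-0.8,0,0,0],[76,0,0,-0.8,0,0,0],[76,0,0,-0.8,0,0,0],[76,0,0,-0.4,0,0,0],[76,0,0,-0.2,0,0,0],[76,0,0,0,0,0,0]]' 30 &&
python3 -m creep '[[30,0,0,0,0,0,0],[30,0,0,0,0,0,0],[30,0,0,0,0,0,0],[30,0,0,0,0,0,0],[30,0,0,0,0,0,0],[30,0,0,0,0,0,0]]' 30 &&
python3 -m creep '[[30,0,0,0.4,0,0,0],[30,0,0,0.8,0,0,0],[30,0,0,1,0,0,0],[30,0,0,1,0,0,0],[30,0,0,1,0,0,0],[30,0,0,1,0,0,0],[30,0,0,0.8,0,0,0],[30,0,0,0,0,0,0]]'
```

```text
time_s: 4.97
tcp_pos: [0.5157, -0.0696, 0.0066]
eef_rot: [-180.0, -0.0, -177.7]
contact_force: [0.6, -0.3, 0.3]
gripper_width: 0.0761
gripper_force: 0.0
time_s: 5.47
tcp_pos: [0.5158, -0.0695, 0.0073]
eef_rot: [-180.0, 0.1, -177.6]
contact_force: [-1.3, -0.8, 6.5]
gripper_width: 0.05
gripper_force: 29.7
time_s: 6.13
tcp_pos: [0.5176, -0.0692, 0.1614]
eef_rot: [180.0, 0.4, -177.6]
contact_force: [1.8, 0.3, -1.5]
gripper_width: 0.0495
gripper_force: 29.7
```

```bash

python3 -m creep '[[30,0,-0.8,0,0,0,0.6],[30,-0.1,-0.9,0,0,0,0.6],[30,-0.1,-0.9,0,0,0,0.6],[30,-0.1,-0.9,0,0,0,0.6],[30,-0.1,-0.9,0,0,0,0],[30,-0.1,-0.9,0,0,0,0],[30,-0.1,-0.9,0,0,0,0],[30,-0.2,-0.9,0,0,0,0]]' &&
python3 -m creep '[[30,0,-0.1,-0.6,0,0,0],[30,0,0,-0.6,0,0,0],[30,0,0,-0.4,0,0,0],[30,0,0,0,0,0,0],[30,0,0,0,0,0,0]]'
python3 - <<'E'
from h import *
a=capture("scene");b=capture("top")
save(a,"s5.png",(195,130,335,240),5.5)
E
```

```text
time_s: 6.8
tcp_pos: [0.4948, -0.2477, 0.156]
eef_rot: [180.0, -0.1, -175.3]
contact_force: [0.6, 1.0, -1.2]
gripper_width: 0.0498
gripper_force: 29.7
time_s: 7.22
tcp_pos: [0.4949, -0.2492, 0.1161]
eef_rot: [180.0, -0.1, -175.2]
contact_force: [0.8, 0.0, -1.8]
gripper_width: 0.0499
gripper_force: 29.7
```

View pics/s5.png

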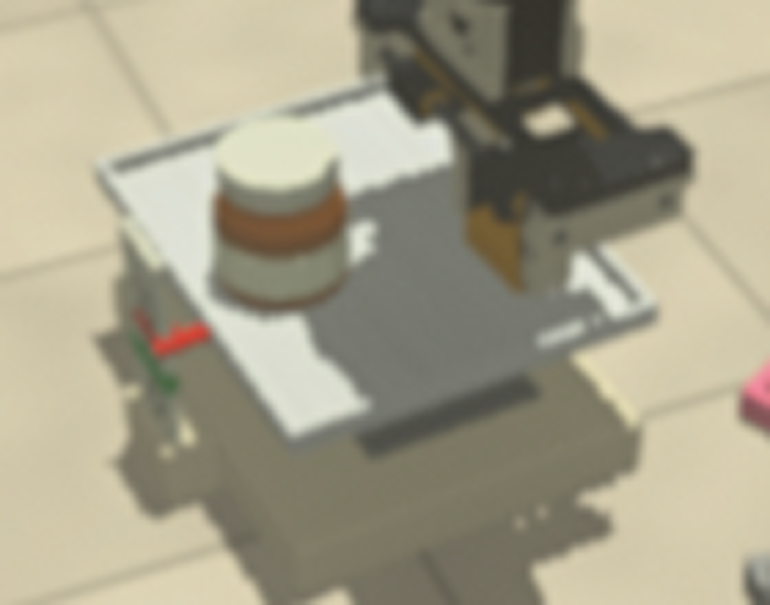

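The block hangs just over the pan at crop (497,250), inside the rim and well clear of the jar. I lower it a little, release and rise.

```bash

python3 -m creep '[[30,0,0,-0.2,0,0,0],[30,0,0,-0.2,0,0,0],[30,0,0,0,0,0,0],[62,0,0,0,0,0,0],[62,0,0,0,0,0,0],[62,0,0,0,0,0,0],[62,0,0,0,0,0,0]]' &&
python3 -m creep '[[62,0,0,0.6,0,0,0],[62,0,0,0.9,0,0,0],[62,0,0,0.9,0,0,0],[62,0,0.9,0.5,0,0,0],[62,0,0.9,0,0,0,0],[62,0,0.9,0,0,0,0],[62,0,0.9,0,0,0,0],[62,0,0.9,0,0,0,0]]'
python3 - <<'E'
from h import *
a=capture("scene");b=capture("top")
save(a,"s6.png",(200,130,335,240),5.5)
for p in (a,b):
  for k in ("red","green"):
    for c,ar,pts in blobs(p,k,3): print(k,np.round(c,1),ar,pts.min(0),pts.max(0))
  for c,ar,pts in blobs(p,"brass",50):
    X=atz(p,*c,.1)
    if X[1]<-.1 and X[1]>-.4 and X[0]>.3: print(np.round(c,1),ar,np.round(X,3))
E
```

```text
time_s: 7.9
tcp_pos: [0.4957, -0.2495, 0.1069]
eef_rot: [-180.0, 0.0, -175.3]
contact_force: [0.1, -0.0, -1.2]
gripper_width: 0.0612
gripper_force: 0.0
time_s: 8.57
tcp_pos: [0.4954, -0.1361, 0.1795]
eef_rot: [-180.0, 0.1, -175.3]
contact_force: [0.9, -0.1, 0.9]
gripper_width: 0.0621
gripper_force: 0.0
red [228.3 195.7] 21 [224 194] [232 198]
red [239.5 295.3] 188 [232 288] [247 302]
green [518.  23.] 130 [511  17] [524  29]
[246.7 175.4] 98 [ 0.59  -0.312  0.1  ]
[287.8 179.2] 151 [ 0.491 -0.25   0.1  ]
red [194.5 139.7] 101 [189 135] [200 145]
red [319.9 176.3] 15 [319 173] [322 179]
[321.9 234.2] 69 [ 0.495 -0.263  0.1  ]
```

View pics/s6.png

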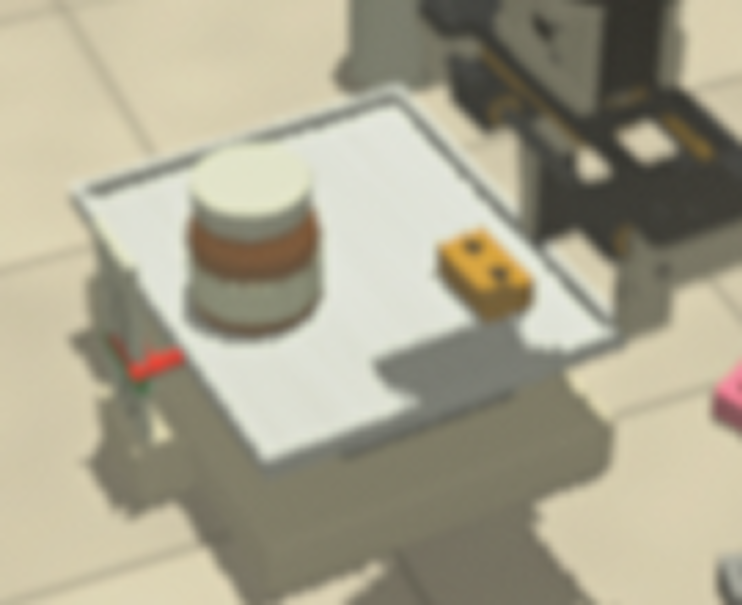

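The first brass block lies flat on the pan at crop (487,272), and the pointer has sunk but is still above the band. I go for the brass block at about (600,-65), gripping across its narrow side because of the steel neighbour.

```bash

python3 -m creep '[[56,0.35,0.24,0,0,0,7],[56,0.35,0.24,0,0,0,7],[56,0.35,0.24,0,0,0,7],[56,0.35,0.24,0,0,0,7],[56,0.35,0.24,0,0,0,7],[56,0.35,0.24,0,0,0,7],[56,0.35,0.24,0,0,0,7],[56,0.35,0.24,0,0,0,7]]' &&
python3 -m creep '[[56,0.35,0.24,-0.5,0,0,7],[56,0.35,0.24,-0.8,0,0,7],[56,0.35,0.24,-0.8,0,0,7],[56,0.35,0.2,-0.8,0,0,7],[56,0,0,0,0,0,0],[56,0,0,0,0,0,0]]'
cat > see.py <<'E'
from h import *
a=capture("scene");b=capture("top")
for n,p in (("S",a),("T",b)):
  for c,ar,pts in blobs(p,"brass",50):
    X=atz(p,*c,.015)
    if .3<X[0]<.7 and abs(X[1])<.2: print(n,"brass",np.round(c,0),ar,*foot(p,pts,.015))
  for d in outline_of(p,"steel1"):
    ys,xs=np.nonzero(d["region"]); 
    if len(xs)>20: print(n,"steel",round(d["conf"],2),len(xs),*foot(p,np.c_[xs,ys],.013))
  print(n,[(np.round(c,1).tolist(),ar) for c,ar,_ in blobs(p,"red",6)])
s=r.get_state();print(np.round(s["tcp_pos"],4),np.round(s["eef_rot"],1),np.round(s["joints"],0))
E
python3 see.py
```

```text
time_s: 9.33
tcp_pos: [0.5659, -0.0891, 0.1792]
eef_rot: [-180.0, -0.0, -118.9]
contact_force: [-0.7, -0.4, -0.2]
gripper_width: 0.0562
gripper_force: 0.0
time_s: 9.83
tcp_pos: [0.5999, -0.0664, 0.1055]
eef_rot: [179.8, -0.0, -91.4]
contact_force: [0.2, 0.3, 0.8]
gripper_width: 0.056
gripper_force: 0.0
S brass [356. 266.] 457 [435.  35.] [121.  42.] 90.0
S brass [280. 259.] 206 [601. -62.] [32. 56.] -88.0
S steel 0.7 175 [522.  65.] [40. 34.] 79.0
S steel 0.7 163 [603.  69.] [39. 28.] 73.0
S steel 0.53 149 [593.   5.] [40. 30.] 81.0
S steel 0.48 130 [426. -76.] [41. 34.] 66.0
S [([228.0, 195.6], np.int32(24)), ([239.6, 295.7], np.int32(211))]
T brass [232. 257.] 149 [436.   1.] [48. 28.] 75.0
T steel 0.59 76 [602.  62.] [31. 22.] 89.0
T steel 0.59 5295 [ 581. -307.] [252. 264.] -86.0
T steel 0.57 96 [525.  59.] [31. 28.] 89.0
T steel 0.44 88 [429. -77.] [30. 27.] 89.0
T steel 0.41 76 [593.   5.] [28. 25.] 89.0
T steel 0.35 529 [ 401. -590.] [103.  61.] 88.0
T [([194.6, 139.9], np.int32(109)), ([319.7, 176.2], np.int32(13))]
[ 0.6009 -0.0663  0.1081] [-179.9    0.   -91.4] [ 12.  20. -17.   0. -53. -14.]
```

```bash

python3 -m creep '[[56,0,0.02,-0.8,0,0,0],[56,0,0,-0.9,0,0,0],[56,0,0,-0.9,0,0,0],[56,0,0,-0.8,0,0,0],[56,0,0,-0.4,0,0,0],[56,0,0,-0.2,0,0,0],[56,0,0,0,0,0,0]]' &&
python3 -m creep '[[15,0,0,0,0,0,0],[15,0,0,0,0,0,0],[15,0,0,0,0,0,0],[15,0,0,0,0,0,0],[15,0,0,0,0,0,0],[15,0,0,0,0,0,0]]' 30 &&
python3 -m creep '[[15,0,0,0.4,0,0,0],[15,0,0,0.8,0,0,0],[15,0,0,1,0,0,0],[15,0,0,1,0,0,0],[15,0,0,1,0,0,0],[15,0,0,1,0,0,0],[15,0,0,1,0,0,0],[15,0,0,0,0,0,0]]'
```

```text
time_s: 10.62
tcp_pos: [0.6003, -0.0656, 0.0065]
eef_rot: [180.0, -0.0, -91.3]
contact_force: [-0.2, 0.1, 0.0]
gripper_width: 0.0564
gripper_force: 0.0
time_s: 11.12
tcp_pos: [0.601, -0.0654, 0.0074]
eef_rot: [-179.9, 0.0, -91.3]
contact_force: [-1.2, 1.2, 6.0]
gripper_width: 0.0302
gripper_force: 29.3
time_s: 11.78
tcp_pos: [0.6029, -0.0655, 0.1675]
eef_rot: [-179.6, 0.0, -91.2]
contact_force: [1.1, 0.2, -2.0]
gripper_width: 0.0301
gripper_force: 29.4
```

```bash

python3 -m creep '[[15,-0.4,-0.5,0.7,0,0,-7],[15,-0.7,-0.9,0.6,0,0,-7],[15,-0.7,-0.9,0,0,0,-7],[15,-0.7,-0.9,0,0,0,-7],[15,-0.7,-0.9,0,0,0,-7],[15,-0.65,-0.9,0,0,0,-7],[15,0,-0.9,0,0,0,-7],[15,0,-0.9,0,0,0,-7]]' &&
python3 -m creep '[[15,0,-0.9,0,0,0,-7],[15,0,-0.9,0,0,0,-7],[15,0,-0.9,0,0,0,-7],[15,0,-0.9,0,0,0,-7],[15,0,-0.9,-0.3,0,0,0],[15,0,-0.4,-0.6,0,0,0],[15,0,0,-0.6,0,0,0],[15,0,0,0,0,0,0]]'
```

```text
time_s: 12.45
tcp_pos: [0.5027, -0.2363, 0.1944]
eef_rot: [180.0, 0.0, -147.6]
contact_force: [1.1, 0.3, -2.2]
gripper_width: 0.0299
gripper_force: 29.4
time_s: 13.12
tcp_pos: [0.5016, -0.3575, 0.1529]
eef_rot: [179.8, -0.3, -175.4]
contact_force: [-1.3, 0.8, -2.5]
gripper_width: 0.0301
gripper_force: 29.4
```

```bash

python3 -m creep '[[15,0,0,-0.7,0,0,0],[15,0,0,-0.7,0,0,0],[15,0,0,-0.6,0,0,0],[15,0,0,-0.3,0,0,0],[15,0,0,-0.2,0,0,0],[15,0,0,0,0,0,0],[15,0,0,0,0,0,0]]' &&
python3 -m creep '[[46,0,0,0,0,0,0],[46,0,0,0,0,0,0],[46,0,0,0,0,0,0],[46,0,0,0,0,0,0],[46,0,0,0.6,0,0,0],[46,0,0,0.9,0,0,0],[46,0,0,0.9,0,0,0],[46,0,0,0.9,0,0,0]]' &&
python3 -m creep '[[46,0,0.9,0.5,0,0,0],[46,0,0.9,0,0,0,0],[46,0,0.9,0,0,0,0],[46,0,0.9,0,0,0,0],[46,0,0.9,0,0,0,0],[46,0,0.9,0,0,0,0],[46,0,0.9,0,0,0,0],[46,0,0.9,0,0,0,0]]'
python3 -m creep '[[46,0,0.9,0,0,0,0],[46,0,0.9,0,0,0,0],[46,0,0.9,0,0,0,0],[46,0,0.9,0,0,0,0],[46,0,0.9,0,0,0,0],[46,0,0,0,0,0,0]]'
python3 - <<'E'
from h import *
a=capture("scene")
for k in ("red","green"):
    for c,ar,pts in blobs(a,k,3): print(k,np.round(c,1),ar)
b=capture("top")
A=cv2.resize(a["frame"][140:230,200:330],None,fx=6,fy=6,interpolation=cv2.INTER_CUBIC)
B=cv2.resize(b["frame"][160:190,300:345],None,fx=6,fy=6,interpolation=cv2.INTER_CUBIC)
im=np.zeros((580,780,3),np.uint8);im[:A.shape[0],:A.shape[1]]=A
im=im[:540];im[-B.shape[0]:,-B.shape[1]:]=B
cv2.imwrite("pics/s7.png",im[:,:,::-1])
E
```

```text
time_s: 13.7
tcp_pos: [0.5046, -0.358, 0.0948]
eef_rot: [-180.0, 0.0, -175.2]
contact_force: [-0.1, 0.1, -1.8]
gripper_width: 0.0301
gripper_force: 29.4
time_s: 14.37
tcp_pos: [0.5041, -0.358, 0.1778]
eef_rot: [-180.0, -0.0, -175.3]
contact_force: [1.1, -0.3, 0.8]
gripper_width: 0.0461
gripper_force: 0.0
time_s: 15.03
tcp_pos: [0.5042, -0.177, 0.1895]
eef_rot: [-180.0, 0.1, -175.3]
contact_force: [0.2, 0.4, -0.2]
gripper_width: 0.0457
gripper_force: 0.0
time_s: 15.53
tcp_pos: [0.5045, -0.0628, 0.1897]
eef_rot: [180.0, 0.1, -175.1]
contact_force: [-0.5, 0.9, -0.7]
gripper_width: 0.0461
gripper_force: 0.0
red [228.4 200.1] 18
red [239.5 295.3] 187
green [519.8  27.8] 5
```

View pics/s7.png

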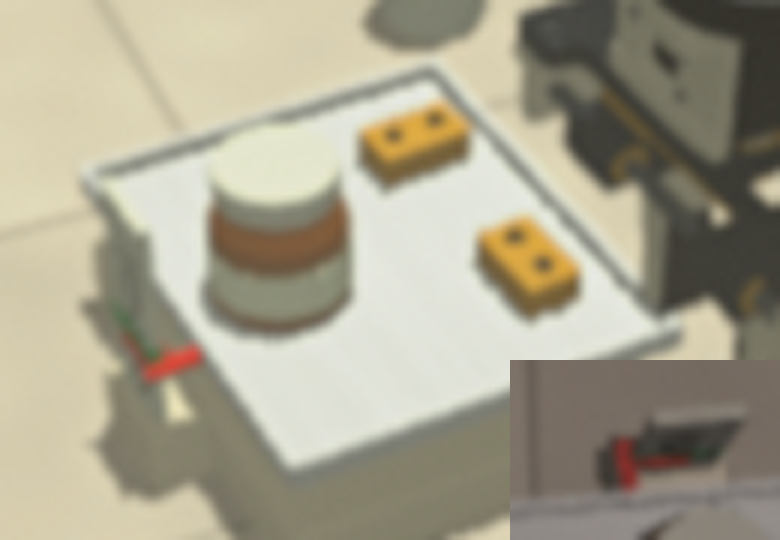

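Both brass blocks lie flat, at crop (415,145) and (528,262), and the jar is upright. The pointer now sits at about the level of the band, crop (150,365). I fit the known scale geometry to its corners to get the pan depth itself.

```bash
python3 - <<'E'
from h import *
from scipy.optimize import least_squares
a=capture("scene");b=capture("top")
S2=lambda x,y:(x/5.5+195,y/5.5+130);S6=lambda x,y:(x/5.5+200,y/5.5+130);S7=lambda x,y:(x/6+200,y/6+140);T=lambda x,y:(x/2.1+70,y/2.1+120)
obs=[ # cam,pixel,(sx,sy),height kind
(a,S2(275,608),(1,1),("z",0)),(a,S2(634,470),(-1,1),("z",0)),(a,S2(640,428),(-1,1),("z",.036)),
(a,S2(292,434),(1,1),("d",0)),(a,S2(655,299),(-1,1),("d",0)),(a,S2(97,165),(1,-1),("d",0)),
(b,T(458,133),(1,1),("d",0)),(b,T(474,278),(-1,1),("d",0)),(b,T(634,117),(1,-1),("d",0)),(b,T(650,262),(-1,-1),("d",0)),
(a,S6(266,458),(1,1),("d",1)),(a,S6(615,334),(-1,1),("d",1)),(a,S6(72,185),(1,-1),("d",1)),
(a,S7(291,472),(1,1),("d",2)),(a,S7(680,330),(-1,1),("d",2)),(a,S7(85,172),(1,-1),("d",2))]
def res(x):
    cx,cy,yw,d0=x[:4];off={id(a):x[4:6],id(b):x[6:8]};R=np.array([[np.cos(yw),-np.sin(yw)],[np.sin(yw),np.cos(yw)]]);o=[]
    for p,uv,(sx,sy),(k,v) in obs:
        z=v if k=="z" else .134-(d0+.016*v); hx,hy=(.1,.12)
        xy=R@[sx*hx,sy*hy]+[cx,cy]; o+=list(proj(p,[*xy,z])+off[id(p)]-uv)
    return np.r_[o,x[4:]/.7*.7]
f=least_squares(res,[.55,-.3,.08,.02,0,0,0,0],loss="soft_l1");print(np.round(f.x,4));print(np.round(f.fun[:-4].reshape(-1,2),1).tolist())
J=f.jac;print("sd",np.sqrt(np.diag(np.linalg.inv(J.T@J)))[:4]*.7)
cx,cy,yw=f.x[:3]
n=np.array([np.cos(yw),np.sin(yw)])
def face(p,u,v,px):
    o,d=ray(p,u,v);c=np.array([cx,cy]);t=(px-(o[:2]-c)@n)/(d[:2]@n);X=o+d*t;return np.round([(X[:2]-c)@[-n[1],n[0]]*1000,X[2]*1000],0)
# board features on +x face in scene
for nm,uv in [("s2 green top/left",S2(140,338)),("s2 green lowR",S2(172,388)),("s7 green hi",S7(120,312)),("s7 green low",S7(152,355)),("s7 ptr tip",S7(150,375)),("s7 ptr dark",S7(130,345)),("s2 ptr tip",S2(155,352)),("s2 ptr dark",S2(140,318)),("board top -",S2(125,225)),("board top +",S2(160,262))]: print(nm,face(a,*uv,.123))
E
```

```text
[ 0.5516 -0.2976  0.0721  0.0207  0.0677  0.8967  0.0135 -0.1302]
[[4.0, -0.8], [1.1, 0.3], [0.9, -1.1], [-0.8, 0.6], [0.1, 1.4], [-0.6, -0.5], [0.6, -0.7], [-0.4, 0.5], [-0.4, 0.1], [0.2, 0.2], [-0.8, 0.8], [2.0, -0.5], [-0.5, 0.3], [-0.7, -0.2], [0.1, -0.3], [-1.1, -0.4]]
sd [0.00162554 0.0019432  0.00488381 0.00198762]
s2 green top/left [-7. 83.]
s2 green lowR [33. 81.]
s7 green hi [-11.  77.]
s7 green low [27. 81.]
s7 ptr tip [21. 64.]
s7 ptr dark [-2. 64.]
s2 ptr tip [14. 89.]
s2 ptr dark [-4. 98.]
board top - [-11. 152.]
board top + [ 34. 161.]
```

```bash
cat > fz.py <<'E'
from h import *
F=[]
for _ in range(12): capture("top");F.append(r.get_state()["contact_force"])
s=r.get_state();print(np.round(s["tcp_pos"],4),"F",np.round(np.mean(F,0),2),"sd",np.round(np.std(F,0),2))
E
python3 -m creep '[[0,0,-0.9,0,0,0,0],[0,0,-0.9,0,0,0,0],[0,0,-0.9,0,0,0,0],[0,0,-0.9,0,0,0,0],[0,0,-0.9,0,0,0,0],[0,0,-0.9,0,0,0,0],[0,0,-0.9,0,0,0,0],[0,0,-0.9,0,0,0,0]]' >/dev/null &&
python3 -m creep '[[0,0,-0.9,0,0,0,0],[0,0,-0.9,0,0,0,0],[0,-0.1,-0.6,-0.5,0,0,0],[0,0,0,-0.8,0,0,0],[0,0,0,-0.8,0,0,0],[0,0,0,-0.8,0,0,0],[0,0,0,-0.6,0,0,0],[0,0,0,0,0,0,0]]' && python3 fz.py
```

```text
time_s: 17.07
tcp_pos: [0.4991, -0.3057, 0.0982]
eef_rot: [179.9, -0.3, -175.4]
contact_force: [-1.0, -0.3, -0.6]
gripper_width: 0.0006
gripper_force: 0.0
[ 0.5018 -0.3054  0.1019] F [ 0.02 -0.08 -0.06] sd [0.46 0.42 0.58]
```

```bash
python3 -m creep '[[0,0,0,-0.3,0,0,0],[0,0,0,-0.3,0,0,0],[0,0,0,-0.3,0,0,0],[0,0,0,-0.3,0,0,0],[0,0,0,-0.2,0,0,0],[0,0,0,-0.2,0,0,0],[0,0,0,0,0,0,0],[0,0,0,0,0,0,0]]' >/dev/null; python3 fz.py
python3 -m creep '[[0,0,0,-0.1,0,0,0],[0,0,0,-0.1,0,0,0],[0,0,0,-0.1,0,0,0],[0,0,0,0,0,0,0],[0,0,0,0,0,0,0],[0,0,0,0,0,0,0],[0,0,0,0,0,0,0],[0,0,0,0,0,0,0]]' >/dev/null; python3 fz.py
```

```text
[ 0.5018 -0.3055  0.0617] F [-1.38  0.13  1.5 ] sd [0.57 0.42 0.48]
[ 0.5018 -0.3055  0.0541] F [-0.25 -0.99  2.73] sd [0.37 0.66 0.42]
```

The pressing test puts the pan floor at 72.3 mm, so the pan depth is about 52.7 mm, and the picture fit gave 52.7 mm too. That is inside the 44–56 mm band, and one unit fewer (44.7) would be worse. The pan is done. The other two brass and four steel blocks go to the drawer, starting with the steel block at (428,-77).

```bash

python3 -m creep '[[0,0,0,0.2,0,0,0],[0,0,0,0.2,0,0,0],[0,0,0,0.2,0,0,0],[0,0,0,0.2,0,0,0],[0,0,0,0.3,0,0,0],[0,0,0,0.6,0,0,0],[0,0,0,0.8,0,0,0],[0,0,0.5,0.8,0,0,0]]' >/dev/null &&
python3 -m creep '[[48,-0.3,0.9,0.2,0,0,0],[48,-0.3,0.9,0,0,0,0],[48,-0.3,0.9,0,0,0,0],[48,-0.3,0.9,0,0,0,0],[48,-0.3,0.9,0,0,0,0],[48,-0.3,0.9,0,0,0,0],[48,-0.3,0.9,0,0,0,0],[48,-0.3,0.9,0,0,0,0]]' >/dev/null &&
python3 -m creep '[[48,-0.3,0.9,0,0,0,0],[48,-0.3,0.5,0,0,0,0],[48,0,0,-0.8,0,0,0],[48,0,0,-0.8,0,0,0],[48,0,0,0,0,0,0],[48,0,0,0,0,0,0]]'; python3 see.py
```

```text
time_s: 22.03
tcp_pos: [0.4262, -0.0781, 0.1017]
eef_rot: [-180.0, -0.1, -175.2]
contact_force: [0.5, -1.2, 1.0]
gripper_width: 0.0477
gripper_force: 0.0
S brass [356. 267.] 442 [435.  35.] [ 41. 121.] -89.0
S steel 0.71 104 [426. -76.] [36. 31.] 79.0
S steel 0.6 166 [593.   6.] [40. 32.] 83.0
S steel 0.45 170 [603.  69.] [39. 30.] 72.0
S steel 0.43 129 [522.  65.] [34. 28.] 83.0
S [([228.4, 200.1], np.int32(18)), ([239.4, 295.2], np.int32(183))]
T steel 0.66 70 [593.   4.] [25. 25.] -0.0
T steel 0.49 81 [605.  64.] [28. 28.] 89.0
T [([194.5, 139.7], np.int32(101)), ([318.9, 176.8], np.int32(14))]
[ 0.4275 -0.078   0.1026] [ 1.800e+02  1.000e-01 -1.753e+02] [  16.    5.  -38.    0.  -47. -101.]
```

```bash

python3 -m creep '[[48,0,0.05,-0.8,0,0,0],[48,0,0,-0.9,0,0,0],[48,0,0,-0.9,0,0,0],[48,0,0,-0.8,0,0,0],[48,0,0,-0.4,0,0,0],[48,0,0,-0.05,0,0,0],[48,0,0,0,0,0,0]]' &&
python3 -m creep '[[15,0,0,0,0,0,0],[15,0,0,0,0,0,0],[15,0,0,0,0,0,0],[15,0,0,0,0,0,0],[15,0,0,0,0,0,0],[15,0,0,0,0,0,0]]' 30 &&
python3 -m creep '[[15,0,0,0.4,0,0,0],[15,0,0,0.8,0,0,0],[15,0,0,1,0,0,0],[15,0,0,1,0,0,0],[15,0,0,1,0,0,0],[15,0,0,1,0,0,0],[15,0,0,0,0,0,0]]'
```

```text
time_s: 22.82
tcp_pos: [0.4268, -0.0769, 0.0054]
eef_rot: [-180.0, -0.0, -175.3]
contact_force: [0.2, -0.0, 0.2]
gripper_width: 0.0481
gripper_force: 0.0
time_s: 23.32
tcp_pos: [0.4277, -0.0765, 0.0062]
eef_rot: [180.0, 0.1, -175.2]
contact_force: [0.2, 0.9, 7.7]
gripper_width: 0.0332
gripper_force: 28.0
time_s: 23.9
tcp_pos: [0.4293, -0.0764, 0.14]
eef_rot: [180.0, 0.4, -175.2]
contact_force: [2.2, 0.4, -1.6]
gripper_width: 0.0333
gripper_force: 27.9
```

```bash

python3 -m creep '[[15,0.1,0.6,0,0,0,0],[15,0.2,0.9,0,0,0,0],[15,0.2,0.9,0,0,0,0],[15,0.2,0.9,0,0,0,0],[15,0.2,0.9,0,0,0,0],[15,0.2,0.9,0,0,0,0],[15,0.2,0.9,0,0,0,0],[15,0.2,0.9,0,0,0,0]]' &&
python3 -m creep '[[15,0.2,0.9,0,0,0,0],[15,0.25,0.9,0,0,0,0],[15,0.25,0.9,0,0,0,0],[15,0.25,0.9,0,0,0,0],[15,0.3,0.9,0,0,0,0],[15,0.3,0.9,0,0,0,0],[15,0.2,0.9,0,0,0,0],[15,0.2,0.4,0,0,0,0]]' && python3 -m creep '[[15,0,0,0,0,0,0]]'
python3 - <<'E'
from h import *
a=capture("scene");b=capture("top")
A=cv2.resize(a["frame"][290:420,330:470],None,fx=3.5,fy=3.5,interpolation=cv2.INTER_CUBIC)
B=cv2.resize(b["frame"][190:270,70:180],None,fx=2.7,fy=2.7,interpolation=cv2.INTER_CUBIC)
im=np.zeros((455,800,3),np.uint8);im[:A.shape[0],:A.shape[1]]=A[:455];im[:B.shape[0],490:490+B.shape[1]]=B
cv2.imwrite("pics/s8.png",im[:,:,::-1])
E
```

```text
time_s: 24.57
tcp_pos: [0.4639, 0.0968, 0.135]
eef_rot: [180.0, -0.0, -175.3]
contact_force: [0.2, -0.9, -1.1]
gripper_width: 0.033
gripper_force: 27.9
time_s: 25.23
tcp_pos: [0.5131, 0.2654, 0.1347]
eef_rot: [180.0, -0.0, -175.2]
contact_force: [0.6, 0.2, -1.8]
gripper_width: 0.0332
gripper_force: 27.9
time_s: 25.32
tcp_pos: [0.5134, 0.2651, 0.1346]
eef_rot: [-180.0, -0.0, -175.2]
contact_force: [-0.0, -0.9, -0.7]
gripper_width: 0.0329
gripper_force: 27.9
```

View pics/s8.png

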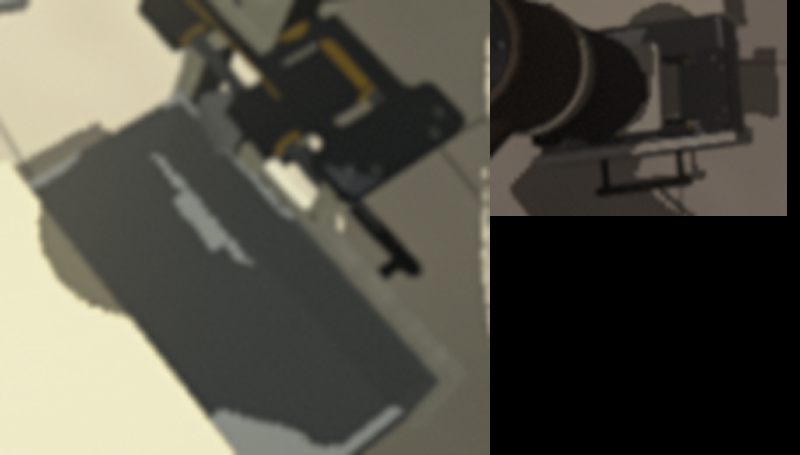

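The hand is over the front part of the drawer, near its -y end, holding the steel block. I descend and check the force on the way.

```bash

python3 -m creep '[[15,0,0,-0.6,0,0,0],[15,0,0,-0.7,0,0,0],[15,0,0,-0.7,0,0,0],[15,0,0,-0.7,0,0,0],[15,0,0,-0.4,0,0,0],[15,0,0,0,0,0,0]]' &&
python3 -m creep '[[15,0,0,-0.4,0,0,0],[15,0,0,-0.3,0,0,0],[15,0,0,-0.25,0,0,0],[15,0,0,-0.1,0,0,0],[15,0,0,0,0,0,0]]'
```

```text
time_s: 25.92
tcp_pos: [0.5115, 0.2613, 0.0557]
eef_rot: [-179.9, -0.2, -175.3]
contact_force: [-1.0, -0.1, -0.0]
gripper_width: 0.0328
gripper_force: 27.9
time_s: 26.33
tcp_pos: [0.5127, 0.263, 0.031]
eef_rot: [-180.0, -0.0, -175.3]
contact_force: [0.4, -0.0, -0.5]
gripper_width: 0.0334
gripper_force: 27.9
```

```bash

python3 -m creep '[[15,0,0,-0.15,0,0,0],[46,0,0,0,0,0,0],[46,0,0,0,0,0,0],[46,0,0,0,0,0,0],[46,0,0,0.6,0,0,0],[46,0,0,0.9,0,0,0],[46,0,0,1,0,0,0],[46,0,0,1,0,0,0]]' &&
python3 -m creep '[[56,-0.2,-0.6,0.6,0,0,6.9],[56,-0.25,-0.9,0,0,0,6.9],[56,-0.25,-0.9,0,0,0,6.9],[56,-0.25,-0.9,0,0,0,6.9],[56,-0.25,-0.9,0,0,0,6.9],[56,-0.25,-0.9,0,0,0,6.9],[56,-0.25,-0.9,0,0,0,6.9],[56,-0.25,-0.9,0,0,0,6.9]]' &&
python3 -m creep '[[56,-0.25,-0.9,0,0,0,6.9],[56,-0.25,-0.9,0,0,0,6.9],[56,-0.25,-0.9,0,0,0,0],[56,-0.35,-0.8,0,0,0,0],[56,0,0,-0.7,0,0,0],[56,0,0,-0.7,0,0,0],[56,0,0,0,0,0,0],[56,0,0,0,0,0,0]]'; python3 see.py
```

```text
time_s: 27.0
tcp_pos: [0.5128, 0.2632, 0.1164]
eef_rot: [-180.0, -0.0, -175.3]
contact_force: [0.5, 1.4, -0.7]
gripper_width: 0.0459
gripper_force: 0.0
time_s: 27.67
tcp_pos: [0.4639, 0.0899, 0.1308]
eef_rot: [-180.0, 0.1, -119.7]
contact_force: [-0.2, -0.2, 0.5]
gripper_width: 0.0559
gripper_force: 0.0
time_s: 28.33
tcp_pos: [0.4364, 0.003, 0.0954]
eef_rot: [180.0, -0.1, -106.3]
contact_force: [0.3, 0.2, 0.2]
gripper_width: 0.0558
gripper_force: 0.0
S brass [356. 266.] 469 [434.  35.] [ 43. 120.] -88.0
S steel 0.59 177 [521.  65.] [41. 33.] 77.0
S steel 0.55 157 [594.   7.] [40. 31.] 80.0
S steel 0.52 148 [603.  69.] [34. 28.] 66.0
S [([228.4, 200.1], np.int32(18)), ([239.3, 295.3], np.int32(182))]
T steel 0.48 3712 [524. 336.] [191. 255.] -84.0
T steel 0.39 100 [601.  64.] [33. 30.] 71.0
T steel 0.29 484 [ 617. -305.] [75. 76.] -2.0
T [([194.5, 139.7], np.int32(102)), ([318.9, 176.8], np.int32(14))]
[0.4374 0.0038 0.0962] [-179.9    0.  -106.2] [ 27.   6. -38.   0. -46. -43.]
```

```bash

python3 -m creep '[[56,-0.08,-0.1,-0.7,0,0,0],[56,0,0,-0.8,0,0,0],[56,0,0,-0.8,0,0,0],[56,0,0,-0.7,0,0,0],[56,0,0,-0.4,0,0,0],[56,0,0,-0.2,0,0,0],[56,0,0,0,0,0,0]]' &&
python3 -m creep '[[15,0,0,0,0,0,0],[15,0,0,0,0,0,0],[15,0,0,0,0,0,0],[15,0,0,0,0,0,0],[15,0,0,0,0,0,0],[15,0,0,0,0,0,0]]' 30 &&
python3 -m creep '[[15,0,0,0.4,0,0,0],[15,0,0,0.8,0,0,0],[15,0,0,1,0,0,0],[15,0,0,1,0,0,0],[15,0,0,1,0,0,0],[15,0,0,1,0,0,0],[15,0,0,0,0,0,0]]'
```

```text
time_s: 29.12
tcp_pos: [0.4345, 0.0009, 0.0049]
eef_rot: [179.9, -0.0, -106.2]
contact_force: [-0.7, 0.0, 0.9]
gripper_width: 0.0559
gripper_force: 0.0
time_s: 29.62
tcp_pos: [0.435, 0.001, 0.0058]
eef_rot: [-180.0, 0.0, -106.3]
contact_force: [-0.9, 1.7, 6.5]
gripper_width: 0.0299
gripper_force: 29.9
time_s: 30.2
tcp_pos: [0.4371, 0.0015, 0.1397]
eef_rot: [-179.7, 0.2, -106.2]
contact_force: [0.9, 0.2, -2.4]
gripper_width: 0.0297
gripper_force: 29.9
```

```bash

python3 -m creep '[[15,0.3,0.7,0,0,0,-4.9],[15,0.3,0.9,0,0,0,-4.9],[15,0.3,0.9,0,0,0,-4.9],[15,0.3,0.9,0,0,0,-4.9],[15,0.3,0.9,0,0,0,-4.9],[15,0.3,0.9,0,0,0,-4.9],[15,0.3,0.9,0,0,0,-4.9],[15,0.3,0.9,0,0,0,-4.9]]' &&
python3 -m creep '[[15,0.3,0.9,0,0,0,-4.9],[15,0.3,0.9,0,0,0,-4.9],[15,0.3,0.9,0,0,0,-4.9],[15,0.3,0.9,0,0,0,-4.9],[15,0.3,0.9,0,0,0,-4.9],[15,0.3,0.9,0,0,0,-4.9],[15,0.04,0.26,0,0,0,0],[15,0,0,0,0,0,0]]' && 
python3 -m creep '[[15,0,0,-0.6,0,0,0],[15,0,0,-0.7,0,0,0],[15,0,0,-0.7,0,0,0],[15,0,0,-0.7,0,0,0],[15,0,0,-0.4,0,0,0],[15,0,0,0,0,0,0]]'
```

```text
time_s: 30.87
tcp_pos: [0.4943, 0.1766, 0.1344]
eef_rot: [180.0, -0.1, -145.7]
contact_force: [1.3, -0.2, -2.4]
gripper_width: 0.03
gripper_force: 29.9
time_s: 31.53
tcp_pos: [0.5404, 0.3186, 0.1337]
eef_rot: [-179.9, -0.1, -174.8]
contact_force: [0.6, -0.2, -2.7]
gripper_width: 0.0294
gripper_force: 29.9
time_s: 32.03
tcp_pos: [0.539, 0.3152, 0.055]
eef_rot: [-179.8, -0.2, -174.9]
contact_force: [-1.0, -0.4, -2.6]
gripper_width: 0.0297
gripper_force: 29.9
```

```bash

python3 -m creep '[[15,0,0,-0.5,0,0,0],[15,0,0,-0.4,0,0,0],[15,0,0,-0.15,0,0,0],[15,0,0,0,0,0,0],[44,0,0,0,0,0,0],[44,0,0,0,0,0,0],[44,0,0,0,0,0,0]]' &&
python3 -m creep '[[44,0,0,0.6,0,0,0],[44,0,0,0.9,0,0,0],[44,0,0,1,0,0,0],[44,0,0,1,0,0,0],[44,-0.1,-0.4,0.5,0,0,7],[56,-0.35,-0.8,0,0,0,7],[56,-0.35,-0.8,0,0,0,7],[56,-0.35,-0.8,0,0,0,7]]' &&
python3 -m creep '[[56,-0.35,-0.8,0,0,0,7],[56,-0.35,-0.8,0,0,0,7],[56,-0.35,-0.8,0,0,0,7],[56,-0.35,-0.8,0,0,0,7],[56,-0.35,-0.8,0,0,0,7],[56,-0.35,-0.8,0,0,0,7],[56,-0.35,-0.8,0,0,0,7],[56,-0.35,-0.8,0,0,0,7]]' &&
python3 -m creep '[[56,-0.35,-0.8,0,0,0,0],[56,0,0,-0.7,0,0,0],[56,0,0,-0.7,0,0,0],[56,0,0,0,0,0,0],[56,0,0,0,0,0,0]]'; python3 see.py
```

```text
time_s: 32.62
tcp_pos: [0.5413, 0.3178, 0.0326]
eef_rot: [179.9, 0.1, -174.8]
contact_force: [-0.5, 0.4, -0.8]
gripper_width: 0.0418
gripper_force: 0.0
time_s: 33.28
tcp_pos: [0.5118, 0.247, 0.1326]
eef_rot: [180.0, 0.1, -146.5]
contact_force: [0.4, 0.6, -0.5]
gripper_width: 0.0547
gripper_force: 0.0
time_s: 33.95
tcp_pos: [0.4418, 0.0866, 0.1324]
eef_rot: [-179.9, 0.1, -90.5]
contact_force: [0.5, -0.4, 0.2]
gripper_width: 0.056
gripper_force: 0.0
time_s: 34.37
tcp_pos: [0.4331, 0.0671, 0.0969]
eef_rot: [180.0, -0.0, -90.9]
contact_force: [0.8, -0.2, 1.1]
gripper_width: 0.056
gripper_force: 0.0
S brass [363. 275.] 239 [433.  67.] [37. 54.] -85.0
S steel 0.72 197 [500. 260.] [33. 32.] 82.0
S steel 0.65 653 [ 355. -673.] [306.  65.] 65.0
S steel 0.58 137 [601.  68.] [36. 26.] 66.0
S steel 0.48 181 [593.   6.] [44. 33.] 81.0
S [([228.4, 200.1], np.int32(18)), ([239.4, 295.3], np.int32(181))]
T steel 0.62 80 [593.   5.] [28. 25.] 89.0
T steel 0.43 88 [602.  64.] [33. 27.] 81.0
T [([194.5, 139.7], np.int32(101)), ([318.9, 176.8], np.int32(14))]
[0.4339 0.0679 0.0975] [-179.9    0.   -90.8] [ 35.   6. -38.   0. -46. -36.]
```

```bash

python3 -m creep '[[56,0,-0.1,-0.7,0,0,0],[56,0,0,-0.8,0,0,0],[56,0,0,-0.8,0,0,0],[56,0,0,-0.7,0,0,0],[56,0,0,-0.4,0,0,0],[56,0,0,-0.25,0,0,0],[56,0,0,0,0,0,0]]' &&
python3 -m creep '[[15,0,0,0,0,0,0],[15,0,0,0,0,0,0],[15,0,0,0,0,0,0],[15,0,0,0,0,0,0],[15,0,0,0,0,0,0],[15,0,0,0,0,0,0]]' 30 &&
python3 -m creep '[[15,0,0,0.4,0,0,0],[15,0,0,0.8,0,0,0],[15,0,0,1,0,0,0],[15,0,0,1,0,0,0],[15,0,0,1,0,0,0],[15,0,0,1,0,0,0],[15,0,0,0,0,0,0]]'
```

```text
time_s: 35.15
tcp_pos: [0.433, 0.0648, 0.0047]
eef_rot: [179.9, -0.0, -90.9]
contact_force: [-0.1, -0.3, 0.3]
gripper_width: 0.0563
gripper_force: 0.0
time_s: 35.65
tcp_pos: [0.4335, 0.065, 0.0059]
eef_rot: [-180.0, 0.0, -90.9]
contact_force: [-1.4, 0.9, 6.5]
gripper_width: 0.0306
gripper_force: 28.5
time_s: 36.23
tcp_pos: [0.4355, 0.0658, 0.1398]
eef_rot: [-179.6, 0.2, -90.8]
contact_force: [1.1, 0.4, -1.5]
gripper_width: 0.0309
gripper_force: 28.5
```

```bash

python3 -m creep '[[15,0.3,0.7,0,0,0,-6],[15,0.3,0.9,0,0,0,-6],[15,0.3,0.9,0,0,0,-6],[15,0.3,0.9,0,0,0,-6],[15,0.3,0.9,0,0,0,-6],[15,0.3,0.9,0,0,0,-6],[15,0.3,0.9,0,0,0,-6],[15,0.3,0.9,0,0,0,-6]]' &&
python3 -m creep '[[15,0.3,0.9,0,0,0,-6],[15,0.3,0.9,0,0,0,-6],[15,0.3,0.9,0,0,0,-6],[15,0.3,0.9,0,0,0,-6],[15,0.3,0.9,0,0,0,-6],[15,0.2,0.9,0,0,0,-6],[15,0,0,0,0,0,0],[15,0,0,0,0,0,0]]' && 
python3 -m creep '[[15,0,0,-0.6,0,0,0],[15,0,0,-0.7,0,0,0],[15,0,0,-0.7,0,0,0],[15,0,0,-0.7,0,0,0],[15,0,0,-0.4,0,0,0],[15,0,0,0,0,0,0]]'
```

```text
time_s: 36.9
tcp_pos: [0.4929, 0.2405, 0.1343]
eef_rot: [180.0, -0.1, -139.2]
contact_force: [-0.2, -0.4, -2.6]
gripper_width: 0.0307
gripper_force: 28.5
time_s: 37.57
tcp_pos: [0.5351, 0.3753, 0.1335]
eef_rot: [-179.9, -0.1, -174.8]
contact_force: [-0.5, 0.2, -3.0]
gripper_width: 0.0307
gripper_force: 28.5
time_s: 38.07
tcp_pos: [0.5341, 0.3726, 0.055]
eef_rot: [-179.8, -0.2, -174.9]
contact_force: [0.2, 0.2, -2.4]
gripper_width: 0.0307
gripper_force: 28.5
```

```bash

python3 -m creep '[[15,0,0,-0.5,0,0,0],[15,0,0,-0.4,0,0,0],[15,0,0,-0.15,0,0,0],[15,0,0,0,0,0,0],[38,0,0,0,0,0,0],[38,0,0,0,0,0,0],[38,0,0,0,0,0,0]]' &&
python3 -m creep '[[38,0,0,0.6,0,0,0],[38,0,0,0.9,0,0,0],[38,0,0,1,0,0,0],[38,0,0,1,0,0,0],[44,0,-0.4,0.5,0,0,0],[50,0.3,-0.9,0,0,0,0],[50,0.3,-0.9,0,0,0,0],[50,0.3,-0.9,0,0,0,0]]' &&
python3 -m creep '[[50,0.3,-0.9,0,0,0,0],[50,0.3,-0.9,0,0,0,0],[50,0.3,-0.9,0,0,0,0],[50,0.3,-0.9,0,0,0,0],[50,0.3,-0.9,0,0,0,0],[50,0.3,-0.9,0,0,0,0],[50,0.1,-0.9,0,0,0,0],[50,0,-0.9,0,0,0,0]]' &&
python3 -m creep '[[50,0,-0.9,0,0,0,0],[50,0,0,0,0,0,0],[50,0,0,0,0,0,0]]'
python3 - <<'E'
from h import *
a=capture("scene")
A=cv2.resize(a["frame"][220:420,220:470],None,fx=3,fy=3,interpolation=cv2.INTER_CUBIC)
cv2.imwrite("pics/s9.png",A[:,:,::-1])
E
python3 see.py
```

```text
time_s: 38.65
tcp_pos: [0.5363, 0.3754, 0.0326]
eef_rot: [179.9, 0.1, -174.8]
contact_force: [0.5, 0.1, 0.5]
gripper_width: 0.0378
gripper_force: 0.0
time_s: 39.32
tcp_pos: [0.5583, 0.2964, 0.1324]
eef_rot: [179.9, 0.1, -174.8]
contact_force: [0.3, -0.2, 0.0]
gripper_width: 0.0494
gripper_force: 0.0
time_s: 39.98
tcp_pos: [0.606, 0.1157, 0.1317]
eef_rot: [180.0, 0.0, -174.9]
contact_force: [1.1, 0.8, 0.3]
gripper_width: 0.0501
gripper_force: 0.0
time_s: 40.23
tcp_pos: [0.6055, 0.0934, 0.1319]
eef_rot: [180.0, 0.0, -175.0]
contact_force: [0.3, 1.1, -0.5]
gripper_width: 0.0498
gripper_force: 0.0
S steel 0.68 159 [593.   6.] [39. 32.] 86.0
S steel 0.49 209 [500. 259.] [35. 33.] 81.0
S steel 0.48 176 [602.  69.] [39. 31.] 66.0
S [([228.4, 200.1], np.int32(18)), ([239.5, 295.7], np.int32(193))]
T steel 0.56 41 [599.  64.] [28. 16.] 89.0
T [([194.6, 139.8], np.int32(107)), ([318.9, 176.8], np.int32(14))]
[0.6057 0.0956 0.1316] [ 180.     0.  -174.8] [  27.   19.  -15.   -0.  -56. -112.]
```

View pics/s9.png

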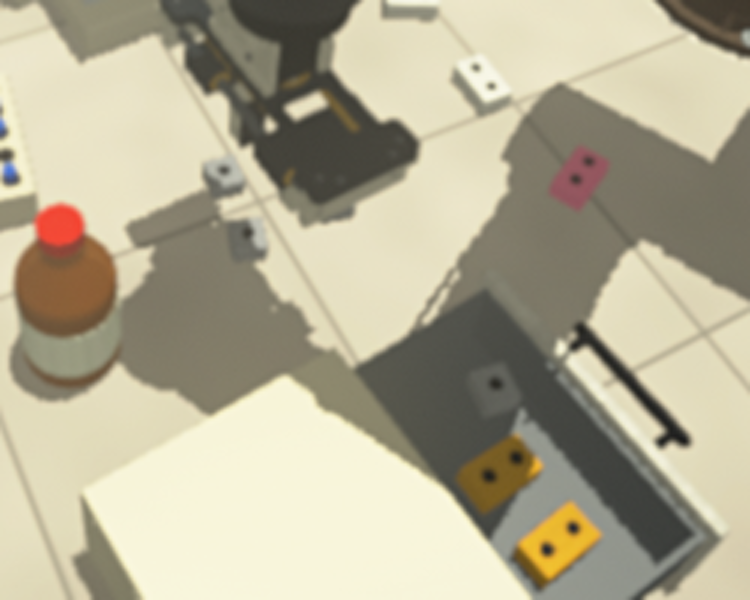

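The drawer holds one steel and two brass blocks, all lying flat, at crop (495,388), (500,472) and (558,543). Two steels stand at (225,172) and (247,240), and the third is behind the gripper. Next is the steel at (602,66), gripped across x to clear its neighbour.

```bash

python3 -m creep '[[50,-0.05,-0.3,0,0,0,6.7],[50,-0.05,-0.3,0,0,0,6.7],[50,-0.05,-0.3,0,0,0,6.7],[50,0,-0.3,0,0,0,6.7],[50,0,0,0,0,0,6.7],[50,0,0,0,0,0,6.7],[50,0,0,0,0,0,6.7],[50,0,0,0,0,0,6.7]]' &&
python3 -m creep '[[50,0,0,-0.3,0,0,6.7],[50,0,0,-0.6,0,0,6.7],[50,0,0,0,0,0,0],[50,0,0,0,0,0,0]]' && python3 see.py
```

```text
time_s: 41.15
tcp_pos: [0.6019, 0.0655, 0.1315]
eef_rot: [180.0, 0.0, -120.9]
contact_force: [0.3, 1.2, -0.1]
gripper_width: 0.05
gripper_force: 0.0
time_s: 41.48
tcp_pos: [0.6014, 0.0652, 0.1085]
eef_rot: [179.9, -0.1, -108.0]
contact_force: [1.1, -0.8, 0.3]
gripper_width: 0.05
gripper_force: 0.0
S steel 0.76 219 [501. 258.] [36. 34.] 76.0
S steel 0.58 170 [522.  65.] [40. 32.] 79.0
S steel 0.5 76 [593.  11.] [29. 23.] 14.0
S steel 0.46 166 [603.  69.] [39. 29.] 66.0
S steel 0.2 459 [526. 372.] [60. 33.] 10.0
S [([228.4, 200.1], np.int32(18)), ([239.6, 295.9], np.int32(198))]
T steel 0.56 125 [513. 266.] [38. 31.] 89.0
T steel 0.29 1050 [771. -91.] [136.  82.] 82.0
T [([194.6, 139.9], np.int32(107)), ([318.9, 176.8], np.int32(14))]
[0.6024 0.0652 0.1098] [-179.9    0.  -108. ] [ 25.  20. -17.   0. -53. -43.]
```

```bash

python3 -m creep '[[50,0,0,-0.7,0,0,0],[50,0,0,-0.9,0,0,0],[50,0,0,-0.9,0,0,0],[50,0,0,-0.9,0,0,0],[50,0,0,-0.5,0,0,0],[50,0,0,-0.25,0,0,0],[50,0,0,0,0,0,0]]' &&
python3 -m creep '[[15,0,0,0,0,0,0],[15,0,0,0,0,0,0],[15,0,0,0,0,0,0],[15,0,0,0,0,0,0],[15,0,0,0,0,0,0],[15,0,0,0,0,0,0]]' 30 &&
python3 -m creep '[[15,0,0,0.4,0,0,0],[15,0,0,0.8,0,0,0],[15,0,0,1,0,0,0],[15,0,0,1,0,0,0],[15,0,0,1,0,0,0],[15,0,0,1,0,0,0],[15,0,0,0,0,0,0]]'
```

```text
time_s: 42.27
tcp_pos: [0.6014, 0.0646, 0.0043]
eef_rot: [179.9, -0.1, -107.9]
contact_force: [1.1, -0.2, 0.7]
gripper_width: 0.0501
gripper_force: 0.0
time_s: 42.77
tcp_pos: [0.6025, 0.065, 0.0063]
eef_rot: [-179.9, 0.1, -107.8]
contact_force: [-0.5, 0.8, 6.6]
gripper_width: 0.0274
gripper_force: 30.0
time_s: 43.35
tcp_pos: [0.6046, 0.0654, 0.1414]
eef_rot: [-179.6, 0.3, -107.8]
contact_force: [0.1, -0.4, -1.1]
gripper_width: 0.0278
gripper_force: 30.0
```

```bash

python3 -m creep '[[15,-0.2,0.6,0,0,0,0],[15,-0.2,0.9,0,0,0,0],[15,-0.2,0.9,0,0,0,0],[15,-0.2,0.9,0,0,0,0],[15,-0.2,0.9,0,0,0,0],[15,-0.25,0.9,0,0,0,0],[15,-0.25,0.9,0,0,0,0],[15,-0.25,0.9,0,0,0,0]]' &&
python3 -m creep '[[15,-0.25,0.9,0,0,0,0],[15,-0.25,0.9,0,0,0,0],[15,-0.2,0.9,0,0,0,0],[15,0,0.5,0,0,0,0],[15,0,0,-0.5,0,0,0],[15,0,0,-0.7,0,0,0],[15,0,0,-0.7,0,0,0],[15,0,0,0,0,0,0]]'
```

```text
time_s: 44.02
tcp_pos: [0.5574, 0.2381, 0.1354]
eef_rot: [180.0, -0.0, -107.9]
contact_force: [-0.6, 0.1, -0.8]
gripper_width: 0.0276
gripper_force: 30.0
time_s: 44.68
tcp_pos: [0.5387, 0.3156, 0.0843]
eef_rot: [179.8, -0.3, -107.9]
contact_force: [-1.1, -0.5, -2.2]
gripper_width: 0.0279
gripper_force: 30.0
```

```bash

python3 -m creep '[[15,0,0,-0.6,0,0,0],[15,0,0,-0.5,0,0,0],[15,0,0,-0.3,0,0,0],[15,0,0,0,0,0,0],[15,0,0,0,0,0,0]]'
```

```text
time_s: 45.1
tcp_pos: [0.5409, 0.3171, 0.0532]
eef_rot: [-180.0, -0.0, -107.9]
contact_force: [-0.0, -0.7, -1.0]
gripper_width: 0.0272
gripper_force: 30.0
```

```bash

python3 -m creep '[[15,0,0,-0.15,0,0,0],[15,0,0,-0.1,0,0,0],[15,0,0,0,0,0,0],[42,0,0,0,0,0,0],[42,0,0,0,0,0,0],[42,0,0,0,0,0,0],[42,0,0,0.5,0,0,0],[42,0,0,0.8,0,0,0]]' &&
python3 -m creep '[[42,0,0,1,0,0,0],[42,0,0,0.9,0,0,0],[50,0,-0.6,0,0,0,0],[50,0.15,-0.9,0,0,0,0],[50,0.15,-0.9,0,0,0,0],[50,0.15,-0.9,0,0,0,0],[50,0.15,-0.9,0,0,0,0],[50,0.15,-0.9,0,0,0,0]]' &&
python3 -m creep '[[50,0.15,-0.9,0,0,0,2],[50,0.15,-0.9,0,0,0,2],[50,0.15,-0.9,0,0,0,2],[50,0.2,-0.9,0,0,0,2],[50,0.2,-0.9,0,0,0,2],[50,0.2,-0.9,0,0,0,2],[50,0.2,-0.9,0,0,0,0],[50,0.1,-0.9,0,0,0,0]]' &&
python3 -m creep '[[50,0,-0.1,-0.5,0,0,0],[50,0,0,-0.6,0,0,0],[50,0,0,0,0,0,0],[50,0,0,0,0,0,0]]' && python3 see.py
```

```text
time_s: 45.77
tcp_pos: [0.5396, 0.3163, 0.0775]
eef_rot: [179.9, -0.2, -107.9]
contact_force: [0.1, -0.2, -0.0]
gripper_width: 0.0421
gripper_force: 0.0
time_s: 46.43
tcp_pos: [0.5595, 0.1887, 0.1268]
eef_rot: [-180.0, 0.0, -107.8]
contact_force: [0.7, -0.8, -0.3]
gripper_width: 0.05
gripper_force: 0.0
time_s: 47.1
tcp_pos: [0.5937, 0.0086, 0.1268]
eef_rot: [-180.0, 0.0, -95.8]
contact_force: [1.4, 0.2, 0.5]
gripper_width: 0.0498
gripper_force: 0.0
time_s: 47.43
tcp_pos: [0.5927, 0.0069, 0.0987]
eef_rot: [179.9, -0.0, -95.9]
contact_force: [0.0, -0.7, 0.7]
gripper_width: 0.05
gripper_force: 0.0
S steel 0.74 186 [500. 259.] [32. 33.] -7.0
S steel 0.69 157 [593.   6.] [39. 31.] 83.0
S steel 0.63 286 [525. 310.] [37. 38.] -26.0
S steel 0.5 158 [523.  66.] [39. 31.] 83.0
S [([228.4, 200.1], np.int32(18)), ([239.8, 295.7], np.int32(204))]
T steel 0.55 75 [512. 263.] [28. 25.] 1.0
T [([194.0, 138.0], np.int32(62)), ([318.9, 176.8], np.int32(14))]
[0.5938 0.0078 0.1   ] [-179.9    0.   -95.8] [ 20.  19. -19.   0. -51. -25.]
```

```bash

python3 -m creep '[[50,0,-0.08,-0.7,0,0,0],[50,0,0,-0.8,0,0,0],[50,0,0,-0.8,0,0,0],[50,0,0,-0.8,0,0,0],[50,0,0,-0.45,0,0,0],[50,0,0,-0.2,0,0,0],[50,0,0,0,0,0,0]]' &&
python3 -m creep '[[15,0,0,0,0,0,0],[15,0,0,0,0,0,0],[15,0,0,0,0,0,0],[15,0,0,0,0,0,0],[15,0,0,0,0,0,0],[15,0,0,0,0,0,0]]' 30 &&
python3 -m creep '[[15,0,0,0.4,0,0,0],[15,0,0,0.8,0,0,0],[15,0,0,1,0,0,0],[15,0,0,1,0,0,0],[15,0,0,1,0,0,0],[15,0,0,1,0,0,0],[15,0,0,0,0,0,0]]'
```

```text
time_s: 48.22
tcp_pos: [0.5928, 0.0054, 0.0047]
eef_rot: [179.9, -0.0, -95.8]
contact_force: [-0.1, -1.0, -0.4]
gripper_width: 0.0499
gripper_force: 0.0
time_s: 48.72
tcp_pos: [0.5938, 0.0055, 0.0062]
eef_rot: [-179.9, 0.0, -95.8]
contact_force: [-1.3, 0.8, 6.9]
gripper_width: 0.0274
gripper_force: 29.8
time_s: 49.3
tcp_pos: [0.5959, 0.0056, 0.1413]
eef_rot: [-179.6, 0.1, -95.8]
contact_force: [1.5, -0.1, -0.9]
gripper_width: 0.0277
gripper_force: 29.8
```

```bash

python3 -m creep '[[15,-0.15,0.7,0,0,0,0],[15,-0.15,0.9,0,0,0,0],[15,-0.15,0.9,0,0,0,0],[15,-0.15,0.9,0,0,0,0],[15,-0.15,0.9,0,0,0,0],[15,-0.15,0.9,0,0,0,0],[15,-0.15,0.9,0,0,0,0],[15,-0.15,0.9,0,0,0,0]]' &&
python3 -m creep '[[15,-0.15,0.9,0,0,0,0],[15,-0.15,0.9,0,0,0,0],[15,-0.15,0.9,0,0,0,0],[15,-0.15,0.9,0,0,0,0],[15,-0.15,0.9,0,0,0,0],[15,-0.15,0.9,0,0,0,0],[15,-0.15,0.9,0,0,0,0],[15,-0.1,0.9,0,0,0,0]]' &&
python3 -m creep '[[15,0,0.6,-0.5,0,0,0],[15,0,0,-0.7,0,0,0],[15,0,0,-0.8,0,0,0],[15,0,0,-0.7,0,0,0],[15,0,0,-0.5,0,0,0],[15,0,0,0,0,0,0],[15,0,0,0,0,0,0]]'
```

```text
time_s: 49.97
tcp_pos: [0.5625, 0.1812, 0.1354]
eef_rot: [180.0, -0.0, -95.9]
contact_force: [-0.7, -0.1, -1.1]
gripper_width: 0.0276
gripper_force: 29.8
time_s: 50.63
tcp_pos: [0.5337, 0.3611, 0.1353]
eef_rot: [180.0, -0.0, -95.9]
contact_force: [0.5, 1.3, -1.3]
gripper_width: 0.0279
gripper_force: 29.8
time_s: 51.22
tcp_pos: [0.5343, 0.3747, 0.0544]
eef_rot: [179.9, -0.1, -95.9]
contact_force: [0.0, -0.2, -0.2]
gripper_width: 0.0276
gripper_force: 29.8
```

```bash

python3 -m creep '[[15,0,0,-0.2,0,0,0],[15,0,0,-0.1,0,0,0],[15,0,0,0,0,0,0],[42,0,0,0,0,0,0],[42,0,0,0,0,0,0],[42,0,0,0,0,0,0],[42,0,0,0.5,0,0,0],[42,0,0,0.8,0,0,0]]' &&
python3 -m creep '[[42,0,0,1,0,0,0],[42,0,0,0.9,0,0,0],[50,0,-0.6,0,0,0,0],[50,-0.05,-0.9,0,0,0,0],[50,-0.05,-0.9,0,0,0,0],[50,-0.05,-0.9,0,0,0,0],[50,-0.05,-0.9,0,0,0,0],[50,-0.05,-0.9,0,0,0,0]]' &&
python3 -m creep '[[50,-0.05,-0.9,0,0,0,0],[50,-0.05,-0.9,0,0,0,0],[50,-0.05,-0.9,0,0,0,0],[50,-0.05,-0.9,0,0,0,0],[50,0,-0.9,0,0,0,0],[50,0,-0.9,0,0,0,0],[50,0,-0.9,0,0,0,0],[50,0,-0.9,0,0,0,0]]' &&
python3 -m creep '[[50,0,-0.2,-0.5,0,0,0],[50,0,0,-0.6,0,0,0],[50,0,0,0,0,0,0],[50,0,0,0,0,0,0]]' && python3 see.py
```

```text
time_s: 51.88
tcp_pos: [0.5335, 0.3743, 0.0794]
eef_rot: [179.9, -0.2, -95.9]
contact_force: [-0.2, -0.0, 0.3]
gripper_width: 0.042
gripper_force: 0.0
time_s: 52.55
tcp_pos: [0.5282, 0.2468, 0.129]
eef_rot: [-179.9, 0.1, -95.8]
contact_force: [0.0, -0.8, 0.7]
gripper_width: 0.0498
gripper_force: 0.0
time_s: 53.22
tcp_pos: [0.5233, 0.0668, 0.129]
eef_rot: [-179.9, 0.0, -95.8]
contact_force: [0.3, -0.1, -0.8]
gripper_width: 0.05
gripper_force: 0.0
time_s: 53.55
tcp_pos: [0.523, 0.0625, 0.1008]
eef_rot: [180.0, -0.0, -95.9]
contact_force: [0.3, 0.5, 0.6]
gripper_width: 0.0499
gripper_force: 0.0
S steel 0.69 208 [501. 260.] [35. 33.] 81.0
S steel 0.6 230 [524. 311.] [36. 31.] 71.0
S steel 0.52 173 [522.  65.] [40. 33.] 79.0
S steel 0.5 280 [516. 368.] [34. 36.] -7.0
S steel 0.31 1644 [749.  54.] [157.  76.] 73.0
S [([228.4, 200.1], np.int32(18)), ([239.5, 295.3], np.int32(182))]
T steel 0.6 701 [524. 366.] [191. 173.] 3.0
T [([194.5, 139.7], np.int32(101)), ([318.9, 176.8], np.int32(14))]
[0.5238 0.0633 0.1014] [-179.9    0.   -95.8] [ 28.  14. -27.   0. -49. -34.]
```

```bash

python3 -m creep '[[50,0,0,-0.7,0,0,0],[50,0,0,-0.8,0,0,0],[50,0,0,-0.8,0,0,0],[50,0,0,-0.8,0,0,0],[50,0,0,-0.45,0,0,0],[50,0,0,-0.25,0,0,0],[50,0,0,0,0,0,0]]' &&
python3 -m creep '[[15,0,0,0,0,0,0],[15,0,0,0,0,0,0],[15,0,0,0,0,0,0],[15,0,0,0,0,0,0],[15,0,0,0,0,0,0],[15,0,0,0,0,0,0]]' 30 &&
python3 -m creep '[[15,0,0,0.4,0,0,0],[15,0,0,0.8,0,0,0],[15,0,0,1,0,0,0],[15,0,0,1,0,0,0],[15,0,0,1,0,0,0],[15,0,0,1,0,0,0],[15,0,0,0,0,0,0]]'
```

```text
time_s: 54.33
tcp_pos: [0.5227, 0.0628, 0.0045]
eef_rot: [179.9, -0.1, -95.8]
contact_force: [-0.4, -0.3, -0.4]
gripper_width: 0.0498
gripper_force: 0.0
time_s: 54.83
tcp_pos: [0.5236, 0.063, 0.0062]
eef_rot: [-179.9, 0.0, -95.8]
contact_force: [-1.5, 1.1, 6.8]
gripper_width: 0.0277
gripper_force: 29.4
time_s: 55.42
tcp_pos: [0.5258, 0.0636, 0.141]
eef_rot: [-179.6, 0.2, -95.8]
contact_force: [0.8, 0.8, -0.6]
gripper_width: 0.0277
gripper_force: 29.4
```

```bash

python3 -m creep '[[15,0,0.6,0,0,0,-6.6],[15,-0.05,0.7,0,0,0,-6.6],[15,-0.05,0.7,0,0,0,-6.6],[15,-0.05,0.7,0,0,0,-6.6],[15,-0.05,0.7,0,0,0,-6.6],[15,-0.05,0.7,0,0,0,-6.6],[15,-0.05,0.7,0,0,0,-6.6],[15,-0.05,0.7,0,0,0,-6.6]]' &&
python3 -m creep '[[15,-0.05,0.7,0,0,0,-6.6],[15,-0.05,0.7,0,0,0,-6.6],[15,0,0.7,0,0,0,-6.6],[15,0,0.2,0,0,0,-6.6],[15,0,0,-0.5,0,0,0],[15,0,0,-0.7,0,0,0],[15,0,0,-0.7,0,0,0],[15,0,0,0,0,0,0]]' &&
python3 -m creep '[[15,0,0,-0.6,0,0,0],[15,0,0,-0.6,0,0,0],[15,0,0,-0.3,0,0,0],[15,0,0,0,0,0,0],[15,0,0,0,0,0,0]]'
```

```text
time_s: 56.08
tcp_pos: [0.5139, 0.2009, 0.1355]
eef_rot: [180.0, -0.0, -149.0]
contact_force: [1.6, -0.2, -1.2]
gripper_width: 0.0277
gripper_force: 29.4
time_s: 56.75
tcp_pos: [0.5098, 0.2563, 0.0847]
eef_rot: [-179.8, -0.3, -175.1]
contact_force: [-1.1, -1.1, -1.4]
gripper_width: 0.0275
gripper_force: 29.4
time_s: 57.17
tcp_pos: [0.5121, 0.2577, 0.0508]
eef_rot: [-180.0, -0.0, -175.1]
contact_force: [-0.1, 0.9, -0.4]
gripper_width: 0.0278
gripper_force: 29.4
```

```bash

python3 -m creep '[[15,0,0,-0.2,0,0,0],[15,0,0,-0.05,0,0,0],[15,0,0,0,0,0,0],[37,0,0,0,0,0,0],[37,0,0,0,0,0,0],[37,0,0,0,0,0,0],[37,0,0,0.5,0,0,0],[37,0,0,0.8,0,0,0]]' &&
python3 -m creep '[[37,0,0,1,0,0,0],[37,0,0,0.8,0,0,0],[20,-0.5,0,0,0,0,0],[0,-0.8,0.2,0,0,0,0],[0,-0.8,0.3,0,0,0,0],[0,-0.8,0.3,0,0,0,0],[0,-0.8,0.3,0,0,0,0],[0,-0.8,0.3,0,0,0,0]]' &&
python3 -m creep '[[0,-0.6,0.3,0,0,0,0],[0,0,0,0,0,0,0],[0,0,0,0,0,0,0]]'
python3 - <<'E'
from h import *
a=capture("scene");b=capture("top")
A=cv2.resize(a["frame"][220:420,220:470],None,fx=3,fy=3,interpolation=cv2.INTER_CUBIC)
cv2.imwrite("pics/s10.png",A[:,:,::-1])
d=search_frame(a,"drawer_handle");print([(x["conf"],np.round(x["bbox"])) for x in d[:2]])
E
```

```text
time_s: 57.83
tcp_pos: [0.5109, 0.2569, 0.0752]
eef_rot: [-179.9, -0.2, -175.1]
contact_force: [0.6, -0.2, -0.3]
gripper_width: 0.0369
gripper_force: 0.0
time_s: 58.5
tcp_pos: [0.3984, 0.2929, 0.1216]
eef_rot: [180.0, 0.0, -175.1]
contact_force: [0.4, 0.2, 0.4]
gripper_width: 0.0034
gripper_force: 0.0
time_s: 58.75
tcp_pos: [0.3839, 0.3007, 0.1218]
eef_rot: [180.0, 0.0, -175.0]
contact_force: [0.3, 0.1, -0.5]
gripper_width: 0.0006
gripper_force: 0.0
[(0.71, array([338., 313., 465., 419.])), (0.27, array([378., 351., 389., 358.]))]
```

View pics/s10.png

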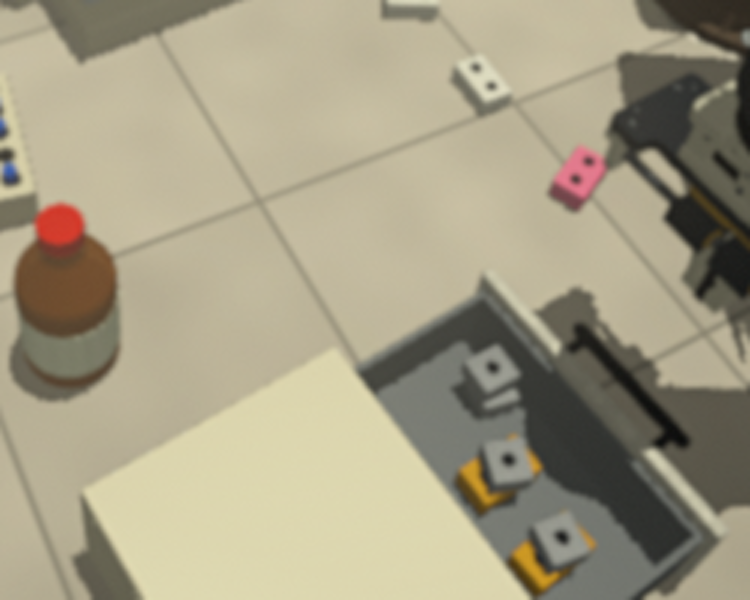

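All six surplus blocks lie in the drawer, with steel stacked on steel at crop (492,370) and steel on brass at (508,465) and (560,540). The bench holds only the pink and white look-alikes and the bystanders. The shut hand is in front of the handle, and I push slowly along the unit's x axis.

```bash

python3 -m creep '[[0,0,0.1,-0.6,0,0,0],[0,0,0.1,-0.8,0,0,0],[0,0,0,-0.8,0,0,0],[0,0,0,-0.6,0,0,0],[0,0,0,-0.25,0,0,0],[0,0,0,0,0,0,0]]' &&
python3 -m creep '[[0,0.3,0.03,0,0,0,0],[0,0.3,0.03,0,0,0,0],[0,0.3,0.03,0,0,0,0],[0,0.2,0.02,0,0,0,0],[0,0.2,0.02,0,0,0,0],[0,0.2,0.02,0,0,0,0],[0,0.2,0.02,0,0,0,0],[0,0.2,0.02,0,0,0,0]]' &&
python3 -m creep '[[0,0.2,0.02,0,0,0,0],[0,0.2,0.02,0,0,0,0],[0,0.25,0.025,0,0,0,0],[0,0.25,0.025,0,0,0,0],[0,0.3,0.03,0,0,0,0],[0,0.3,0.03,0,0,0,0],[0,0.3,0.03,0,0,0,0],[0,0.3,0.03,0,0,0,0]]'; python3 see.py | grep steel
```

```text
time_s: 59.4
tcp_pos: [0.3844, 0.3041, 0.0438]
eef_rot: [-179.8, -0.1, -175.1]
contact_force: [-1.0, 0.4, -0.2]
gripper_width: 0.0
gripper_force: 0.0
time_s: 60.07
tcp_pos: [0.4323, 0.3101, 0.0454]
eef_rot: [180.0, -0.0, -175.1]
contact_force: [-1.4, 1.0, 1.0]
gripper_width: 0.0006
gripper_force: 0.9
time_s: 60.73
tcp_pos: [0.4852, 0.3154, 0.0452]
eef_rot: [-180.0, -0.0, -175.1]
contact_force: [-1.2, 0.9, 0.3]
gripper_width: 0.0007
gripper_force: 0.9
S steel 0.45 195 [563. 255.] [31. 32.] -88.0
S steel 0.36 48 [564. 278.] [13. 18.] -26.0
T steel 0.48 27 [599. 387.] [26. 13.] 89.0
```

```bash

python3 -m creep '[[0,0.3,0.03,0,0,0,0],[0,0.3,0.03,0,0,0,0],[0,0.3,0.03,0,0,0,0],[0,0.3,0.03,0,0,0,0],[0,0.3,0.03,0,0,0,0],[0,0.25,0.025,0,0,0,0],[0,0.2,0.02,0,0,0,0],[0,0.15,0.015,0,0,0,0]]' &&
python3 -m creep '[[0,0.1,0.01,0,0,0,0],[0,0.1,0.01,0,0,0,0],[0,0.1,0.01,0,0,0,0],[0,0.1,0.01,0,0,0,0],[0,0.1,0.01,0,0,0,0],[0,0.1,0.01,0,0,0,0]]' &&
python3 -m creep '[[0,0.1,0.01,0,0,0,0],[0,0.1,0.01,0,0,0,0],[0,0.1,0.01,0,0,0,0]]'
```

```text
time_s: 61.6
tcp_pos: [0.5378, 0.3207, 0.0452]
eef_rot: [180.0, 0.0, -175.1]
contact_force: [-1.3, 1.4, -1.0]
gripper_width: 0.0001
gripper_force: 0.8
time_s: 62.1
tcp_pos: [0.5521, 0.3222, 0.0454]
eef_rot: [180.0, 0.0, -175.1]
contact_force: [-2.0, 1.6, -0.4]
gripper_width: 0.0004
gripper_force: 0.8
time_s: 62.35
tcp_pos: [0.5552, 0.3223, 0.0451]
eef_rot: [-179.9, -0.4, -175.1]
contact_force: [-34.2, 6.1, 19.1]
gripper_width: 0.0006
gripper_force: 16.2
```

The force rose to 34 N at the end, so the drawer is against its stop. I back away and check.

```bash

python3 -m creep '[[0,-0.3,-0.03,0,0,0,0],[0,-0.6,-0.06,0,0,0,0],[0,-0.8,-0.08,0,0,0,0],[0,-0.8,-0.08,0,0,0,0],[0,-0.8,0,0.5,0,0,0],[0,-0.8,0,0.8,0,0,0],[0,-0.8,0,0.8,0,0,0],[0,-0.5,0,0.8,0,0,0]]'
python3 -m creep '[[0,0,0,0.8,0,0,0],[0,0,0,0.8,0,0,0],[0,0,0,0,0,0,0],[0,0,0,0,0,0,0],[0,0,0,0,0,0,0],[0,0,0,0,0,0,0]]'
python3 - <<'E'
from h import *
a=capture("scene");b=capture("top")
A=cv2.resize(a["frame"][100:420,190:470],None,fx=1.7,fy=1.7,interpolation=cv2.INTER_CUBIC)
B=cv2.resize(b["frame"][130:280,70:180],None,fx=2.9,fy=2.9,interpolation=cv2.INTER_CUBIC)
im=np.zeros((544,800,3),np.uint8);im[:A.shape[0],:A.shape[1]]=A;im[:B.shape[0],480:480+B.shape[1]]=B
cv2.imwrite("pics/s11.png",im[:,:,::-1])
print([(np.round(c,1).tolist(),n) for c,n,_ in blobs(a,"red",6)])
E
```

```text
time_s: 63.02
tcp_pos: [0.4233, 0.3162, 0.1188]
eef_rot: [-180.0, 0.0, -175.0]
contact_force: [0.1, -0.1, -0.4]
gripper_width: 0.0004
gripper_force: 0.0
time_s: 63.52
tcp_pos: [0.4243, 0.3161, 0.157]
eef_rot: [-179.9, -0.0, -175.1]
contact_force: [0.6, -0.2, -0.5]
gripper_width: 0.0004
gripper_force: 0.0
[([228.4, 200.1], np.int32(18)), ([239.5, 295.3], np.int32(186))]
```

View pics/s11.png

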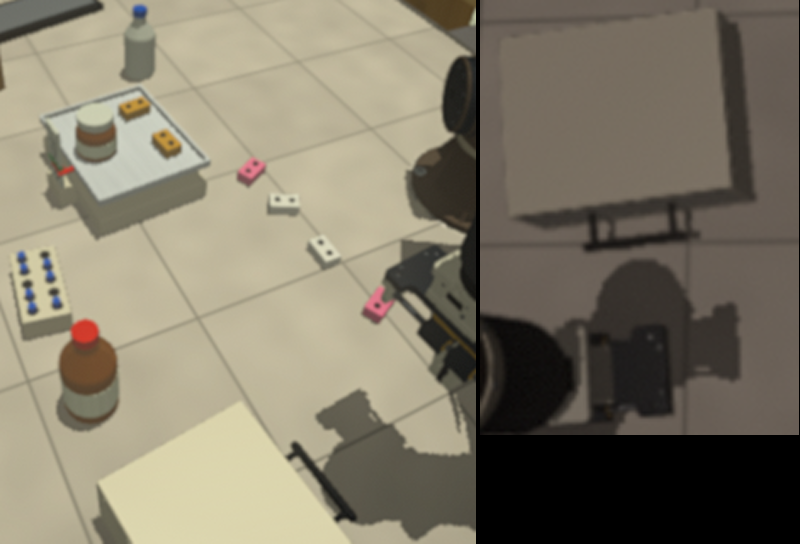

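The drawer is fully home, with only the handle showing at crop (640,240). The pan holds the upright jar and two brass blocks, the pointer is unchanged, and the bottles, rack and look-alikes stand where they were.

```bash
python3 -c "
from plant import close_job
print(close_job())"
```

```text
the job is handed in; nothing more can be done
None
```

The job is handed in: the jar stands upright on the pan with two brass blocks, and the pan has sunk about 52.7 mm (band 44–56 mm). The other two brass and four steel blocks are in the drawer, which I pushed until it hit its stop, and the bottles, vial rack and look-alikes were left alone.

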